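Tip a tub of tubes over a bar grate and pick the bottle off

ROBOT

A 6-joint arm with a two-finger parallel gripper is mounted at the origin on the work surface; the furniture and walls round the work are solid. World frame = base frame: x ahead of the robot, y to its left, z up, the work surface at z = 0. Lengths are in m, angles in rad, forces in N, time in s.
With the tool pointing down it reaches from about 0.35 to 0.975 m from the base axis. Payload 4.9 kg.
Tool frame: the origin (TCP) lies midway between the tips of the shut fingers; the grasp point (between the pads) lies 19 mm behind it; z points along the fingers, y is the line along which they close (so a half turn about z gives the same grasp; the last joint's range is limited). The gripper opens to 85 mm and grips with 20 to 120 N. Pads are 22 mm wide; open, the fingers measure 114 mm over their backs; the gripper's body (76 mm by 85 mm) begins 54 mm behind the grasp point. The pads swing forward as they close: fully open they stand 13 mm farther back than shut.
Start: joints at [-0.119, 0.053, 1.613, -0, 1.476, -0.119], TCP at [0.625, 0, 0.231] pointing down, gripper open.
Joint ranges: [-3.01, 3.01], [-1.01, 2.22], [0.06, 2.58], [-1.02, 4.17], [0.09, 2.62], [-3.14, 3.14]. Speed limits (rad/s): [2.57, 2.57, 3.14, 3.14, 3.14, 3.14].

INTERFACE

Orientations are given as a rotation vector (axis times angle).
In Python, from station import ctrl gives the robot as it stands.
- The arm moves only by the tool step_arm, never from a script. Its argument "targets" is a list of rows, each an object with "travel": the shift along the world's x, y, z as a fraction of full scale, a list of three; "angular": the turn, a rotation vector about the world's x, y, z as a fraction of full scale, a list of three; "gripper": the opening, from 0 (shut) to 1 (fully open). In form: [{"travel": [x, y, z], "angular": [rx, ry, rz], "gripper": gripper}, ...]. A call has 1 to 10 rows; each row is the pose to reach, as a shift and turn from the pose commanded when the call began; what a row does not reach only later rows make up. Full scale, the value 1, is 0.6 m for a shift and pi/4 rad for a turn. A row lasts 1/10 s, in which the tool goes at most 50 mm and 8.59 degrees, less where a joint would pass 70% of its speed; a pose out of reach is approached as far as the arm can. A call with a number of a shift or a turn outside -1 to 1 is refused whole. A call with a gripper value outside its range is refused whole. The fingers move at their own pace and stop on an object; "squeeze" is the grip in N (left out, the last holds). Time passes only in rows, so rows that repeat a pose let the fingers close. It gives the time, the measured TCP pose, the force, the opening and the grip force at its end, in the units of the state.
- ctrl.get_obs(): the state, without advancing time (a new reading comes with each control period).
- ctrl.get_image(name): name is "scene" or "side" or "wrist"; returns a dict with "img" (400x640x3 uint8, red, green, blue), "fx", "fy", "cx", "cy" (pixels), "rvec" (rotation vector, rad) and "tvec" (3), from world to camera coordinates, as OpenCV has them. Camera axes: x right, y down, z forward; pixel columns grow to the right and rows downward; lengths in m; the calibration is good to about 2 mm. A picture is of the moment at which its call begins. There is no depth.
- ctrl.finish_job(): hands the job in; it is judged then, once.
The state is a dict: "t": time; "q": joint angles; "dq": joint speeds; "effort": joint torques, N m; "tool_pos": TCP position; "tool_rot": TCP orientation; "contact_force": force on the tool from outside, world axes, zero at the start; "wrist_torque": the same for the moment, N m; "opening": finger opening in m; "grip_force": force on a finger pad.
Only numpy, scipy, OpenCV 4.12 (cv2) and the standard library are available. Lean on these libraries where they do the work, as an engineer would, in place of code of your own. Each camera call takes 0.05 s, during which the arm holds its last target. There are 200 camera calls.

TASK

Lift the metal tub by its top strap, keeping everything in it, lower it level onto the sorting stand so that both side pins drop into the notches, and let go. Then take the bar at the tub's back and tip the tub up so that it empties: the tubes drop through the grate and the bottle stays on top. Bring the tub back down level in its notches, pick the bottle off the grate and lay it in the shallow steel tray, with all tubes ending below the grate and the other things on the bench left alone.

Things in the scene. Friction and masses are not known exactly. Their poses are not given: they have to be found in the camera images.
- stand: grey fixed sorting stand, 340 mm long, 144 mm wide. Origin at the bench under the middle of the grate; +x the pouring direction, z up. Along x: rear rest bar (x -221 mm, top 95 mm high), two notched brackets (x -116, y +-64 to 74, tops 125 high), apron sloping down 20 degrees (x -107 to -52), grate, apron sloping up 23 degrees (x 56 to 99), end wall 78 high. Side walls at y +-66, 72 high
- grate (a point): middle of the grate at the top of its bars, 56 mm high: four round 8 mm bars along the stand's y at x -54, -18, 18, 54 mm (28 mm clear gaps). The bottle settles in a gap lying along y, its axis about 75 mm above the bench. Below is a basin with its floor 4 mm high, x -64 to 98 mm
- notches (a point): midpoint between the two open-topped U notches, where the pins' axis lies when seated (105 mm high, x = -116 mm of the stand). Notches are 13 mm wide along x for 10 mm pins, with flared mouths; the tub has 4 mm play sideways. Axes as stand
- tub: open aluminium tub, 0.45 kg, at the near right. Floor 119 x 124 mm, walls 45 high, 3 thick; front is a 42 mm chute rising at 40 degrees: contents roll out only when tipped past 45 degrees, all by 80. Origin at the underside below the pins; +x the pouring direction (back wall x -119, lip x +32), z up. Seated it is level, underside 95 mm above the bench and swings freely on its pins
- pins (a point): midpoint between the tub's two side pins (10 mm thick, reaching out to y = +-76 mm); 10 mm above the underside. Axes as tub
- strap (a point): middle of the carrying strap over the tub: flat steel bar across the tub (along its y), 10 mm thick along x, 14 mm tall, its top 87 mm above the underside; centre at x = -60, z = 80 mm of the tub. The contents reach to 55 mm above the underside
- bar (a point): middle of the round steel bar (10 mm thick, 90 mm long along y, clear for 80 mm) at the tub's back, at x = -159, z = 38 mm of the tub, 36 mm clear of the back wall; the bar turns in closed fingers as the tub tips about its pins
- bottle: brown bottle with a cap, 51 mm thick, 96 mm long; starts lying crosswise at the back of the tub, too thick for the grate. Origin at its bottom's centre, its z along the bottle towards the cap
- bottle_mid (a point): middle of the bottle, on its axis, 48 mm from its bottom; the body is full width here
- tube_a_mid (a point): one of three alike screw-cap test tubes, 109 mm long, 16 mm thick (cap 20 mm); starts lying crosswise in the tub. Point at the middle of the tube.
- tube_b_mid (a point): one of three alike screw-cap test tubes, 109 mm long, 16 mm thick (cap 20 mm); starts lying crosswise in the tub. Point at the middle of the tube.
- tube_c_mid (a point): one of three alike screw-cap test tubes, 109 mm long, 16 mm thick (cap 20 mm); starts lying crosswise in the tub. Point at the middle of the tube.
- tray: fixed shallow open steel tray left of the stand, 130 mm (x) by 150 mm (y), 22 mm high, walls and floor 3 to 5 mm; origin at its underside's centre
- flask: glass conical flask, 82 mm wide, 135 mm tall, standing left of the middle; leave alone. Origin at its underside.
- reagent: white capped bottle, 60 mm wide, 126 mm tall, standing at the left; leave alone. Origin at its underside.
- block: block of microtubes, 62x118x36 mm, in front of the stand; leave alone. Origin at its underside.

How it is judged:
On the way, in this order (a step that is already met when the one before it is completed fails the run):
1. the tub stands level with both pins in the notches, let go, with the bottle and all tubes still in it (x of pins in the frame of notches between -0.006 and 0.006 m and y of pins in the frame of notches between -0.008 and 0.008 m and z of pins in the frame of notches between -0.005 and 0.005 m and angle between tub's own z axis and vertical below 0.06 rad and angle between the x axis of tub and the x axis of stand, either way round below 0.08 rad and contact force between the fingers and tub below 0.1 N and x of tube_a_mid in the frame of tub between -0.12 and 0.03 m and y of tube_a_mid in the frame of tub between -0.06 and 0.06 m and z of tube_a_mid in the frame of tub between 0 and 0.06 m and x of tube_b_mid in the frame of tub between -0.12 and 0.03 m and y of tube_b_mid in the frame of tub between -0.06 and 0.06 m and z of tube_b_mid in the frame of tub between 0 and 0.06 m and x of tube_c_mid in the frame of tub between -0.12 and 0.03 m and y of tube_c_mid in the frame of tub between -0.06 and 0.06 m and z of tube_c_mid in the frame of tub between 0 and 0.06 m and x of bottle_mid in the frame of tub between -0.12 and 0.03 m and y of bottle_mid in the frame of tub between -0.06 and 0.06 m and z of bottle_mid in the frame of tub between 0 and 0.06 m), for 0.2 s.
2. the tub is being tipped about its pins by its back bar (angle between tub's own z axis and vertical above 0.6 rad and distance between pins and notches below 0.012 m and distance between the grasp point and bar below 0.04 m), for 0.05 s.
3. the bottle has come to rest on the grate (x of bottle_mid in the frame of stand between -0.062 and 0.07 m and y of bottle_mid in the frame of stand between -0.066 and 0.066 m and z of bottle_mid in the frame of stand between 0.065 and 0.1 m and linear speed of bottle below 0.05 m/s and contact force between the fingers and bottle below 0.1 N), for 0.2 s.
At the end, for the whole second after the job is handed in: The bottle lies at rest in the tray, its middle within the tray's walls; the middle of every tube is under the grate inside the basin (less than 45 mm above the bench); the empty tub is back level (within 0.06 rad) with its pins in the notches (within 5 to 8 mm), let go (x of bottle_mid in the frame of tray between -0.06 and 0.06 m and y of bottle_mid in the frame of tray between -0.07 and 0.07 m and z of bottle_mid in the frame of tray between 0.015 and 0.045 m and linear speed of bottle below 0.03 m/s and x of tube_a_mid in the frame of stand between -0.07 and 0.1 m and y of tube_a_mid in the frame of stand between -0.067 and 0.067 m and z of each of tube_a_mid, tube_b_mid, tube_c_mid in the frame of stand below 0.045 m and x of tube_b_mid in the frame of stand between -0.07 and 0.1 m and y of tube_b_mid in the frame of stand between -0.067 and 0.067 m and x of tube_c_mid in the frame of stand between -0.07 and 0.1 m and y of tube_c_mid in the frame of stand between -0.067 and 0.067 m and x of pins in the frame of notches between -0.006 and 0.006 m and y of pins in the frame of notches between -0.008 and 0.008 m and z of pins in the frame of notches between -0.005 and 0.005 m and angle between tub's own z axis and vertical below 0.06 rad and angle between the x axis of tub and the x axis of stand, either way round below 0.08 rad and contact force between the fingers and tub below 0.1 N); the robot touches nothing.
It fails at once if the conical flask is displaced by more than 30 mm (distance of flask from where it was at the start of the episode above 0.03 m).
It fails at once if the white bottle is displaced by more than 30 mm (distance of reagent from where it was at the start of the episode above 0.03 m).
It fails at once if the block of microtubes is displaced by more than 30 mm (distance of block from where it was at the start of the episode above 0.03 m).
It also fails if it takes over 70 s, if anything falls off the work surface, if the arm or the gripper's body presses on something with over 40 N, if the wrist force passes 120 N, or if a joint passes its speed limit or range.

## Working session

There is one attempt and no reset: what is moved stays moved. The work goes in short steps, Python scripts to look and compute and a tool call to move; the robot and the scene stay as the last step left them, time stands still between calls to the robot, and variables do not carry over. Pictures are saved under pics/ and viewed, at most 10 in all, crops included, and the job is handed in when it is done.

Besides the shell and the picture viewer there is one more tool, called by a JSON object that holds its "api" and its "payload". step_arm: Moves the arm, as the interface text tells. Its arguments: {"type":"object","properties":{"targets":{"type":"array"},"squeeze":{"type":"number"}},"required":["targets"]}

```bash
mkdir -p pics; cat > h.py <<'E'
import numpy as np, cv2
from station import ctrl
def grab(n,fn=None):
    d=ctrl.get_image(n)
    if fn: cv2.imwrite('pics/'+fn,cv2.cvtColor(d['img'],cv2.COLOR_RGB2BGR))
    np.save(f'cam_{n}.npy',d,allow_pickle=True)
    return d
def load(n): return np.load(f'cam_{n}.npy',allow_pickle=True).item()
def K(d): return np.array([[d['fx'],0,d['cx']],[0,d['fy'],d['cy']],[0,0,1.]])
def ray(d,u,v):
    R=cv2.Rodrigues(np.array(d['rvec'],float))[0]; t=np.array(d['tvec'],float).ravel()
    return -R.T@t, R.T@np.linalg.solve(K(d),[u,v,1.])
def onz(d,u,v,z):
    o,r=ray(d,u,v); return o+r*(z-o[2])/r[2]
def proj(d,P):
    return cv2.projectPoints(np.array(P,float).reshape(-1,3),np.array(d['rvec'],float),np.array(d['tvec'],float),K(d),None)[0].reshape(-1,2)
def two(d1,p1,d2,p2):
    o1,r1=ray(d1,*p1);o2,r2=ray(d2,*p2)
    s=np.linalg.lstsq(np.c_[r1,-r2],o2-o1,rcond=None)[0]
    a,b=o1+s[0]*r1,o2+s[1]*r2
    return (a+b)/2,np.linalg.norm(a-b)
E
python3 - <<'E'
from h import *
for n in ('scene','side','wrist'):
    d=grab(n,n+'0.png'); print(n,d['fx'],ray(d,320,200))
E
```

```text
scene 465.4969205969417 (array([-0.00667889, -0.75500464,  0.73198694]), array([ 0.46179656,  0.67737066, -0.57278247]))
side 442.00751801874713 (array([ 0.29447222, -1.00204532,  0.54902058]), array([ 0.20635073,  0.88340124, -0.42091774]))
wrist 327.55770994646696 (array([0.62517159, 0.06698511, 0.37308961]), array([ 0.0130717 , -0.25473444, -0.9671017 ]))
```

View pics/scene0.png

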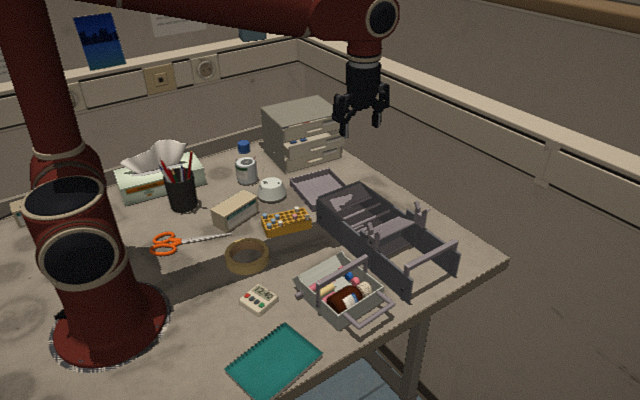

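View pics/side0.png

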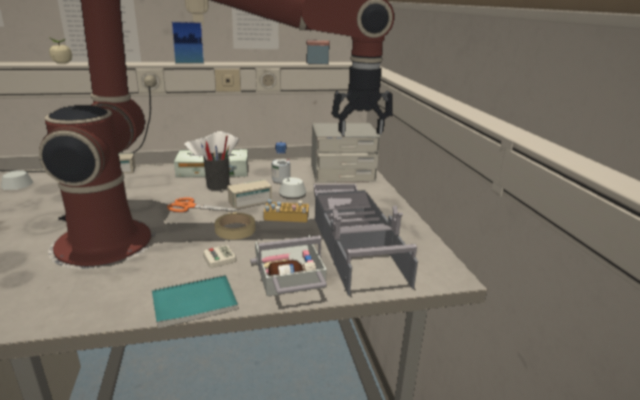

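The scene view shows the tub at about (340,290) with its strap at (340,275) and its bar at (365,315). The stand runs from its rear bar at (435,262) to its end at (340,190), and the tray is at (320,187). I'll zoom in on both views next.

```bash
python3 - <<'E'
from h import *
d=load('scene')
a=d['img'][165:335,270:470]; b=load('side')['img'][170:310,235:425]
cv2.imwrite('pics/z1.png',cv2.cvtColor(cv2.resize(a,(800,600),interpolation=3)[:600],cv2.COLOR_RGB2BGR)) if 0 else cv2.imwrite('pics/z1.png',cv2.cvtColor(cv2.resize(a[:150],None,fx=4,fy=4,interpolation=2),cv2.COLOR_RGB2BGR))
a=d['img'][185:335]
cv2.imwrite('pics/z2.png',cv2.cvtColor(cv2.resize(b,None,fx=4,fy=4,interpolation=2),cv2.COLOR_RGB2BGR))
E
```

```text
(no output)
```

View pics/z1.png

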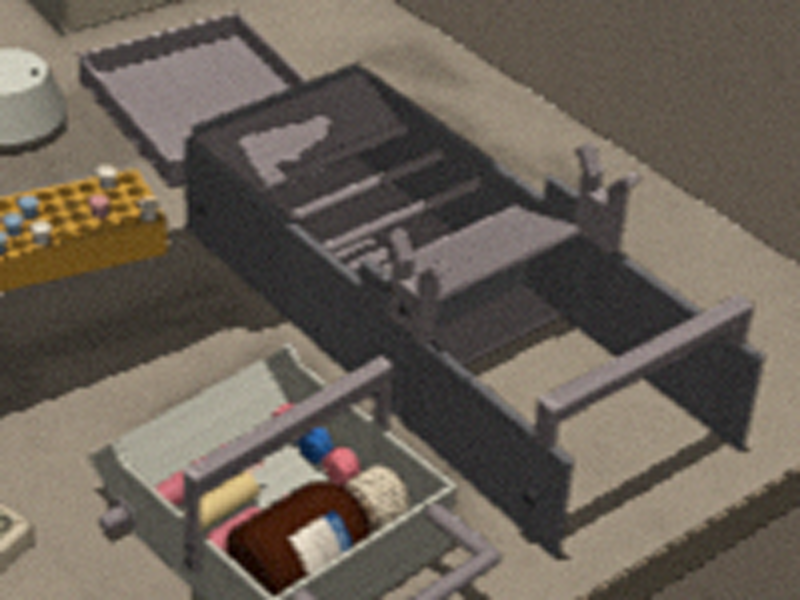

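View pics/z2.png

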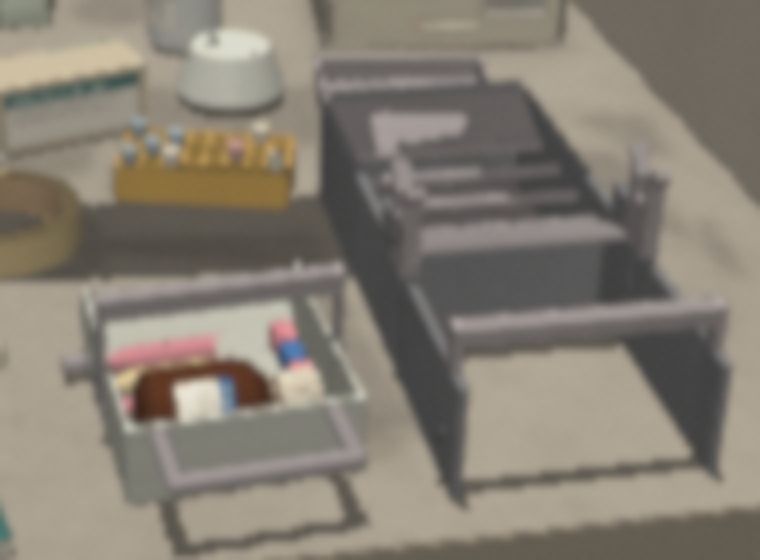

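```bash
cat > m.py <<'E'
from h import *
S=load('scene');D=load('side')
z1=lambda p:(270+(p[0]-1.5)/4,165+(p[1]-1.5)/4)
z2=lambda p:(235+(p[0]-1.5)/4,170+(p[1]-1.5)/4)
f=lambda x:np.round(x,4)
def show(n,p,q,z):
    o=[n]
    if p: o.append(f(onz(S,*z1(p),z)[:2]))
    if q: o.append(f(onz(D,*z2(q),z)[:2]))
    if p and q: t,e=two(S,z1(p),D,z2(q)); o+=[f(t),f(e)]
    print(*o)
E
python3 - <<'E'
from m import *
show('strapL',(187,466),(90,294),.087)
show('strapR',(388,362),(343,268),.087)
show('barL',None,(172,482),.038)
show('barR',(495,552),(362,455),.038)
show('rearL',(541,403),(455,321),.095)
show('rearR',(750,303),(724,303),.095)
show('footL',(562,555),(462,503),0)
show('footR',(742,447),(716,473),0)
show('brLfar',(400,233),(398,153),.125)
show('brLnear',(430,273),(410,190),.125)
show('brRfar',(588,153),(640,153),.125)
show('brRnear',(628,178),(655,180),.125)
show('endL',(190,137),(325,97),.078)
show('endR',(358,68),(520,83),.078)
show('pinL',(115,520),(72,365),.01)
show('trayNearL',(178,170),None,.022)
show('trayFarL',(83,60),(320,65),.022)
show('trayFarR',(238,17),(480,65),.022)
show('trayR',(300,82),None,.022)
E
```

```text
strapL [ 0.3521 -0.214 ] [ 0.3496 -0.2173] [ 0.3506 -0.2152  0.087 ] 0.0028
strapR [ 0.4794 -0.2112] [ 0.4827 -0.2115] [ 0.483  -0.2075  0.0838] 0.0021
barL [ 0.3786 -0.3148]
barR [ 0.4708 -0.3085] [ 0.4725 -0.3087] [ 0.4727 -0.3069  0.0361] 0.0011
rearL [ 0.5161 -0.2847] [ 0.5228 -0.2851] [ 0.5237 -0.2786  0.089 ] 0.0042
rearR [ 0.6593 -0.2908] [ 0.6624 -0.2902] [ 0.6625 -0.2888  0.0932] 0.002
footL [ 0.524  -0.3053] [ 0.5265 -0.3054] [ 0.5268 -0.3032 -0.0025] 0.0017
footR [ 0.6606 -0.3038] [ 0.6645 -0.3033] [ 0.6651 -0.301  -0.003 ] 0.0027
brLfar [ 0.5207 -0.1675] [ 0.5244 -0.1569] [ 0.5195 -0.17    0.1297] 0.0045
brLnear [ 0.5119 -0.2024] [ 0.5199 -0.2012] [ 0.5201 -0.1949  0.1194] 0.0054
brRfar [ 0.6538 -0.1713] [ 0.6577 -0.1769] [ 0.6634 -0.1631  0.1172] 0.0016
brRnear [ 0.6549 -0.2012] [ 0.6536 -0.2097] [ 0.6603 -0.1963  0.1187] 0.002
endL [0.5175 0.0265] [0.5228 0.0251] [0.5241 0.0351 0.0721] 0.0031
endR [0.6508 0.0286] [0.6568 0.0288] [0.6586 0.0368 0.0728] 0.0037
pinL [ 0.3416 -0.1606] [ 0.3423 -0.1619] [ 0.3425 -0.1591  0.0082] 0.0
trayNearL [0.5348 0.0667]
trayFarL [0.5542 0.2165] [0.5584 0.2061] [0.5642 0.2336 0.0098] 0.0006
trayFarR [0.6785 0.2009] [0.6798 0.1888] [0.6888 0.2157 0.0106] 0.001
trayR [0.6629 0.1048]
```

View pics/wrist0.png

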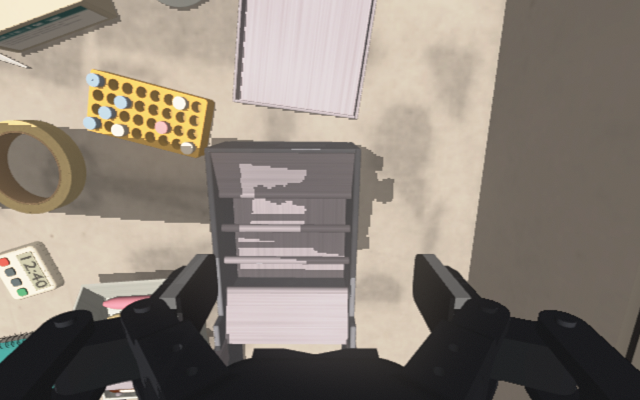

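```bash
python3 - <<'E'
from h import *
o=ctrl.get_obs(); print(o['tool_rot'],o['tool_pos'],o['opening'],o['t'])
print(cv2.Rodrigues(np.array(o['tool_rot'],float))[0].round(3))
W=load('wrist'); print(proj(W,[[.589,-.186,.125],[.416,-.2135,.087],[.589,-.291,.095]]).round(1))
E
```

```text
[-2.22057846e+00 -2.22051840e+00  1.53003334e-03] [6.24516873e-01 6.39997457e-05 2.30340667e-01] 0.08552111826117817 0.15
[[ 0.     1.    -0.002]
 [ 1.    -0.     0.   ]
 [ 0.    -0.002 -1.   ]]
[[277.2 394.1]
 [120.5 385.5]
 [283.3 448.5]]
```

The wrist view shows the block at (150,110), the tray at (300,50), and the stand at columns 209–360, rows 145–345. The gripper closes along x, so I'll turn it 90° and place it where one wrist picture covers tub, stand and tray.

{"api": "step_arm", "payload": {"targets": [{"travel": [-0.06, -0.12, 0.08], "angular": [0, 0, 0.19], "gripper": 1}, {"travel": [-0.125, -0.25, 0.167], "angular": [0, 0, 0.38], "gripper": 1}, {"travel": [-0.125, -0.25, 0.167], "angular": [0, 0, 0.57], "gripper": 1}, {"travel": [-0.125, -0.25, 0.167], "angular": [0, 0, 0.76], "gripper": 1}, {"travel": [-0.125, -0.25, 0.167], "angular": [0, 0, 0.95], "gripper": 1}, {"travel": [-0.125, -0.25, 0.167], "angular": [0, 0, 1], "gripper": 1}, {"travel": [-0.125, -0.25, 0.167], "angular": [0, 0, 1], "gripper": 1}]}}

```text
t: 0.85
tool_pos: [0.5497, -0.1504, 0.3314]
tool_rot: [-1.204, -2.902, -0.0]
contact_force: [-1.0, 0.2, -0.8]
opening: 0.0854
grip_force: 0.0
```

{"api": "step_arm", "payload": {"targets": [{"travel": [0, 0, 0], "angular": [0, 0, 0.19], "gripper": 1}, {"travel": [0, 0, 0], "angular": [0, 0, 0.38], "gripper": 1}, {"travel": [0, 0, 0], "angular": [0, 0, 0.57], "gripper": 1}, {"travel": [0, 0, 0], "angular": [0, 0, 0.76], "gripper": 1}, {"travel": [0, 0, 0], "angular": [0, 0, 0.95], "gripper": 1}, {"travel": [0, 0, 0], "angular": [0, 0, 1], "gripper": 1}, {"travel": [0, 0, 0], "angular": [0, 0, 1], "gripper": 1}, {"travel": [0, 0, 0], "angular": [0, 0, 1], "gripper": 1}]}}

```text
t: 1.65
tool_pos: [0.5499, -0.1497, 0.3311]
tool_rot: [-0.002, -3.141, -0.0]
contact_force: [0.2, -0.4, -0.2]
opening: 0.0856
grip_force: 0.0
```

```bash
python3 - <<'E'
from h import *
d=grab('wrist')
o=ctrl.get_obs(); print(o['tool_pos'],o['tool_rot'],o['q'])
# 2x crop
im=d['img']; cv2.imwrite('pics/w1.png',cv2.cvtColor(cv2.resize(im[:300,:],None,fx=1.25,fy=1.25,interpolation=2),cv2.COLOR_RGB2BGR))
E
```

```text
[ 0.54995492 -0.14979762  0.33116248] [-1.43920758e-03 -3.14101845e+00 -3.09939213e-04] [-3.96458875e-01 -1.17430548e-01  1.61496517e+00 -3.93865237e-05
  1.64466361e+00 -1.96634170e+00]
```

View pics/w1.png

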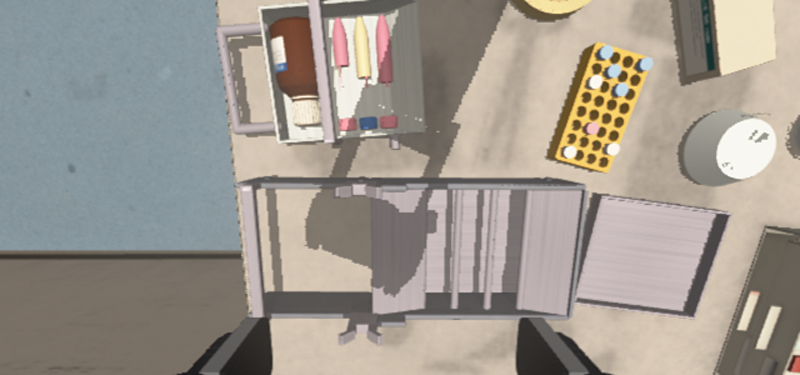

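```bash
python3 - <<'E'
from h import *
W=load('wrist')
def s(n,p,z): print(n,onz(W,(p[0]-.1)/1.25,(p[1]-.1)/1.25,z)[:2].round(4))
s('strap hi',(315,5),.087);s('strap lo',(328,138),.087)
s('bar hi',(225,30),.038);s('bar lo',(240,130),.038)
s('pinR',(395,143),.01)
s('rear hi',(249,186),.095);s('rear lo',(257,312),.095)
s('endhiOuter',(583,186),.078);s('endlo',(573,317),.078)
s('brL a',(340,188),.125);s('brL b',(380,188),.125)
s('brR a',(345,340),.125);s('brR b',(378,340),.125)
s('bar2a',(458,188),.056);s('bar2b',(455,305),.056)
s('bar3a',(493,188),.056);s('bar3b',(487,305),.056)
for i,p in enumerate([(602,196),(728,213),(695,315),(578,300)]): s(f'tray{i}',p,.022)
# crops
im=W['img']
a=cv2.resize(im[0:125,165:345],None,fx=4,fy=4,interpolation=2)[:, :560]
b=cv2.resize(im[135:285,255:345],None,fx=4,fy=4,interpolation=2)
c=np.zeros((600,800,3),np.uint8); a=cv2.resize(im[0:125,165:290],None,fx=3.5,fy=4,interpolation=2); c[:500,:438]=a; c[:,440:800]=b
cv2.imwrite('pics/w2.png',cv2.cvtColor(c,cv2.COLOR_RGB2BGR))
E
```

```text
strap hi [ 0.3722 -0.2154]
strap lo [ 0.4797 -0.2093]
bar hi [ 0.3792 -0.3112]
bar lo [ 0.4711 -0.3062]
pinR [ 0.4844 -0.1482]
rear hi [ 0.5219 -0.2825]
rear lo [ 0.6466 -0.2865]
endhiOuter [0.5245 0.0318]
endlo [0.6605 0.0376]
brL a [ 0.5208 -0.1952]
brL b [ 0.5208 -0.1613]
brR a [ 0.6622 -0.1958]
brR b [ 0.6623 -0.1648]
bar2a [ 0.5285 -0.0846]
bar2b [ 0.6557 -0.0829]
bar3a [ 0.5286 -0.0491]
bar3b [ 0.6558 -0.0479]
tray0 [0.5413 0.0798]
tray1 [0.5606 0.2227]
tray2 [0.6834 0.2094]
tray3 [0.6638 0.0676]
```

View pics/w2.png

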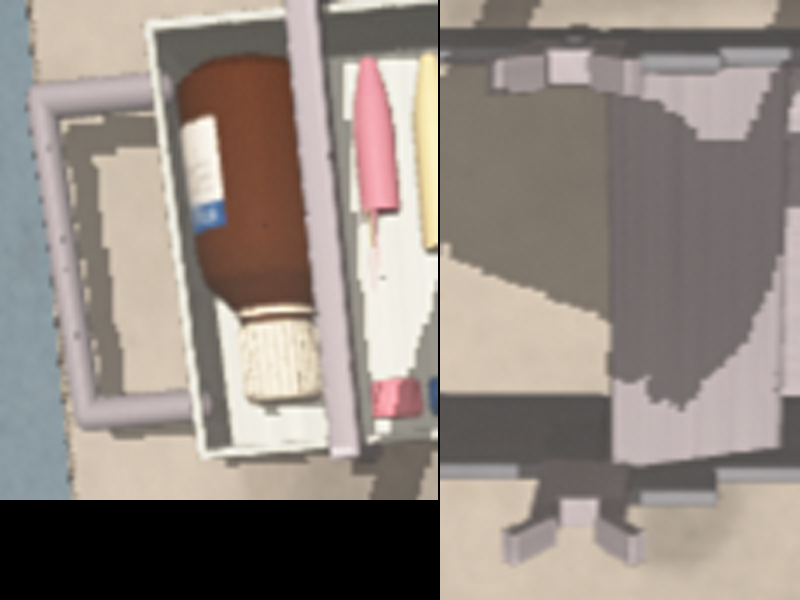

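```bash
python3 - <<'E'
from h import *
W=load('wrist')
A=lambda p:(165+(p[0]-1.25)/3.5,(p[1]-1.5)/4)
B=lambda p:(255+(p[0]-441.5)/4,135+(p[1]-1.5)/4)
def s(n,p,z): r=onz(W,*p,z)[:2];print(n,r.round(4));return r
a=s('strap a',A((302,2)),.087);b=s('strap b',A((343,450)),.087); print('yaw',np.arctan2(b[1]-a[1],b[0]-a[0]))
a=s('bar a',A((45,110)),.038);b=s('bar b',A((88,400)),.038); print('yaw',np.arctan2(b[1]-a[1],b[0]-a[0]))
s('bar out corner hi',A((36,88)),.038);s('bar out lo',A((82,428)),.038)
a=s('wall a',A((150,23)),.045);b=s('wall b',A((203,457)),.045); print('yaw',np.arctan2(b[1]-a[1],b[0]-a[0]))
a=s('nL',B((569.5,66)),.100);b=s('nR',B((579,512)),.100); print('yaw',np.arctan2(b[1]-a[1],b[0]-a[0]),(a+b)/2)
a=s('tL',B((566,66)),.125);b=s('tR',B((572.5,540)),.125); print('yaw',np.arctan2(b[1]-a[1],b[0]-a[0]))
E
```

```text
strap a [ 0.3686 -0.2163]
strap b [ 0.4816 -0.2091]
yaw 0.06358617135423862
bar a [ 0.3826 -0.3145]
bar b [ 0.4659 -0.3084]
yaw 0.07382695187004765
bar out corner hi [ 0.3767 -0.3169]
bar out lo [ 0.4744 -0.3115]
wall a [ 0.3615 -0.2744]
wall b [ 0.4834 -0.2661]
yaw 0.06742177138674092
nL [ 0.5244 -0.1814]
nR [ 0.6623 -0.1819]
yaw -0.003804170752705037 [ 0.59335672 -0.18162268]
tL [ 0.5216 -0.1802]
tR [ 0.6593 -0.1818]
yaw -0.012146516733955384
```

{"api": "step_arm", "payload": {"targets": [{"travel": [-0.07, -0.035, -0.05], "angular": [0, 0, 0.085], "gripper": 1}, {"travel": [-0.14, -0.07, -0.09], "angular": [0, 0, 0.085], "gripper": 1}, {"travel": [-0.21, -0.1, -0.14], "angular": [0, 0, 0.085], "gripper": 1}, {"travel": [-0.22, -0.1055, -0.22], "angular": [0, 0, 0.085], "gripper": 1}, {"travel": [-0.22, -0.1055, -0.29], "angular": [0, 0, 0.085], "gripper": 1}, {"travel": [-0.22, -0.1055, -0.34], "angular": [0, 0, 0.085], "gripper": 1}, {"travel": [-0.22, -0.1055, -0.34], "angular": [0, 0, 0.085], "gripper": 1}, {"travel": [-0.22, -0.1055, -0.34], "angular": [0, 0, 0.085], "gripper": 1}]}}

```text
t: 2.5
tool_pos: [0.4182, -0.2134, 0.1281]
tool_rot: [0.104, -3.14, -0.0]
contact_force: [-0.1, 0.6, 1.0]
opening: 0.0853
grip_force: 0.0
```

```bash
python3 - <<'E'
from h import *
d=grab('wrist'); im=d['img']
s=grab('side')['img'][150:310,215:415]
c=np.zeros((600,800,3),np.uint8); c[:400,:480]=cv2.resize(im,(480,300),interpolation=3)[:400].repeat(1,0) if 0 else 0
c[:300,:480]=cv2.resize(im,(480,300),interpolation=3)
c[300:600,:375]=cv2.resize(s,(375,300),interpolation=2)
c[300:600,400:800]=cv2.resize(grab('scene')['img'][190:340,270:470],(400,300),interpolation=2)
cv2.imwrite('pics/g1.png',cv2.cvtColor(c,cv2.COLOR_RGB2BGR))
E
```

```text
(no output)
```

View pics/g1.png

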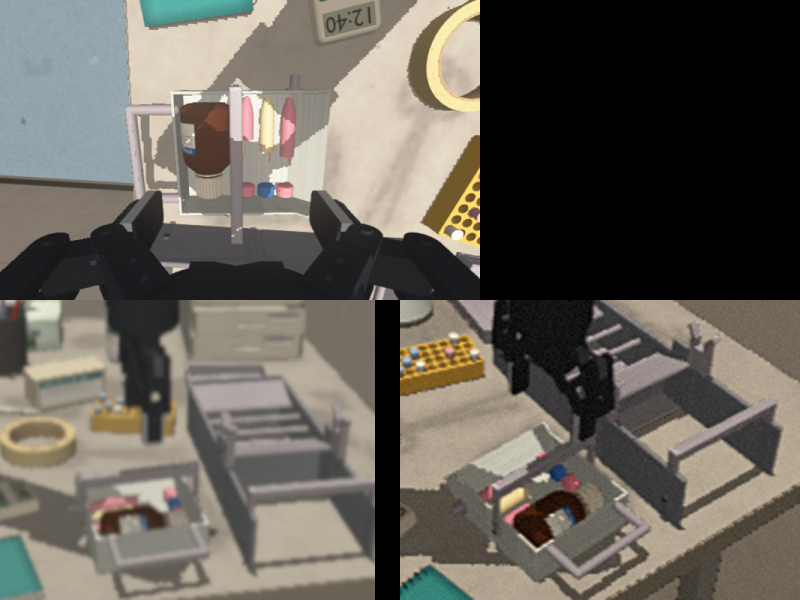

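```bash
python3 - <<'E'
from h import *
W=load('wrist')
for p in [(236,88),(237,243)]: print(onz(W,p[0]/.75,p[1]/.75,.087).round(4))
print(proj(W,[[.4182,-.2134,.087],[.4182,-.2134,.128]])*.75)
E
```

```text
[ 0.3538 -0.2179  0.087 ]
[ 0.4831 -0.2086  0.087 ]
[[236.38177424 172.00040444]
 [236.44828663 194.10108   ]]
```

The strap's ends put its middle at (0.4185, -0.2133), right under the tool, so I'll descend and grip.

{"api": "step_arm", "payload": {"squeeze": 110, "targets": [{"travel": [0, 0, -0.06], "angular": [0, 0, 0], "gripper": 1}, {"travel": [0, 0, -0.106], "angular": [0, 0, 0], "gripper": 1}, {"travel": [0, 0, -0.106], "angular": [0, 0, 0], "gripper": 0.5}, {"travel": [0, 0, -0.106], "angular": [0, 0, 0], "gripper": 0}, {"travel": [0, 0, -0.106], "angular": [0, 0, 0], "gripper": 0}, {"travel": [0, 0, -0.106], "angular": [0, 0, 0], "gripper": 0}, {"travel": [0, 0, -0.106], "angular": [0, 0, 0], "gripper": 0}, {"travel": [0, 0, -0.106], "angular": [0, 0, 0], "gripper": 0}, {"travel": [0, 0, -0.106], "angular": [0, 0, 0], "gripper": 0}]}}

```text
t: 3.55
tool_pos: [0.4189, -0.2137, 0.0656]
tool_rot: [-0.105, 3.138, -0.001]
contact_force: [0.0, 1.6, 5.7]
opening: 0.0076
grip_force: 108.0
```

{"api": "step_arm", "payload": {"targets": [{"travel": [0, 0, 0.01], "angular": [0, 0, 0], "gripper": 0}, {"travel": [0, 0, 0.03], "angular": [0, 0, 0], "gripper": 0}, {"travel": [0, 0, 0.06], "angular": [0, 0, 0], "gripper": 0}, {"travel": [0, 0, 0.1], "angular": [0, 0, 0], "gripper": 0}, {"travel": [0, 0, 0.14], "angular": [0, 0, 0], "gripper": 0}, {"travel": [0, 0, 0.18], "angular": [0, 0, 0], "gripper": 0}, {"travel": [0, 0, 0.22], "angular": [0, 0, 0], "gripper": 0}, {"travel": [0, 0, 0.25], "angular": [0, 0, 0], "gripper": 0}, {"travel": [0, 0, 0.267], "angular": [0, 0, 0], "gripper": 0}, {"travel": [0, 0, 0.267], "angular": [0, 0, 0], "gripper": 0}]}}

```text
t: 4.55
tool_pos: [0.4184, -0.2136, 0.2254]
tool_rot: [-0.105, 3.138, -0.002]
contact_force: [-0.3, -0.1, -6.6]
opening: 0.0076
grip_force: 107.7
```

```bash
python3 - <<'E'
from h import *
o=ctrl.get_obs();print(o['tool_pos'],o['tool_rot'],o['contact_force'],o['wrist_torque'],o['opening'])
d=grab('wrist'); im=d['img']
c=np.zeros((600,800,3),np.uint8)
c[:200,:320]=cv2.resize(im,(320,200),interpolation=3)
c[:400,320:800]=cv2.resize(grab('side')['img'][150:310,230:422],(480,400),interpolation=2)
cv2.imwrite('pics/l1.png',cv2.cvtColor(c[:400],cv2.COLOR_RGB2BGR))
grab('scene')
E
```

```text
[ 0.41836081 -0.21358908  0.22541897] [-1.04685272e-01  3.13797223e+00 -2.31748604e-03] [-0.31035692 -0.08072637 -6.57589899] [-0.03445753  0.00522327 -0.08866305] 0.007550368214990681
```

View pics/l1.png

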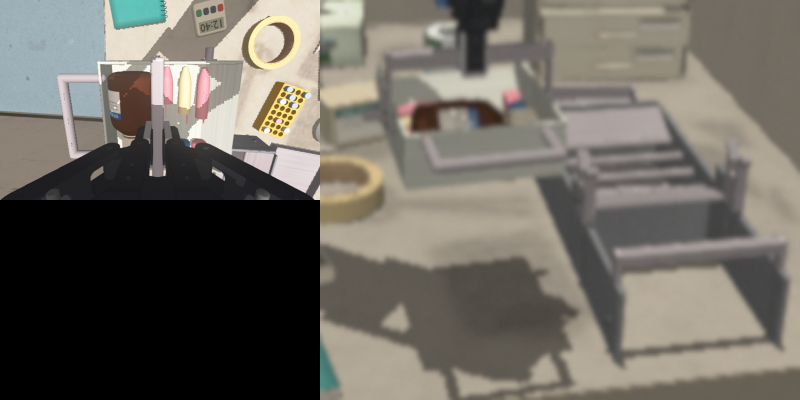

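{"api": "step_arm", "payload": {"targets": [{"travel": [0.01, -0.002, 0], "angular": [0, 0, -0.01], "gripper": 0}, {"travel": [0.035, -0.006, 0], "angular": [0, 0, -0.02], "gripper": 0}, {"travel": [0.075, -0.012, 0], "angular": [0, 0, -0.035], "gripper": 0}, {"travel": [0.12, -0.02, 0], "angular": [0, 0, -0.05], "gripper": 0}, {"travel": [0.165, -0.027, 0], "angular": [0, 0, -0.065], "gripper": 0}, {"travel": [0.21, -0.034, 0], "angular": [0, 0, -0.08], "gripper": 0}, {"travel": [0.25, -0.04, 0], "angular": [0, 0, -0.088], "gripper": 0}, {"travel": [0.28, -0.045, 0], "angular": [0, 0, -0.088], "gripper": 0}, {"travel": [0.292, -0.047, 0], "angular": [0, 0, -0.088], "gripper": 0}, {"travel": [0.292, -0.047, 0], "angular": [0, 0, -0.088], "gripper": 0}]}}

```text
t: 5.7
tool_pos: [0.5934, -0.2413, 0.2226]
tool_rot: [-0.003, -3.139, -0.002]
contact_force: [-0.5, 0.1, -6.1]
opening: 0.0076
grip_force: 107.6
```

{"api": "step_arm", "payload": {"targets": [{"travel": [0, 0, -0.01], "angular": [0, 0, 0], "gripper": 0}, {"travel": [0, 0, -0.025], "angular": [0, 0, 0], "gripper": 0}, {"travel": [0, 0, -0.04], "angular": [0, 0, 0], "gripper": 0}, {"travel": [0, 0, -0.047], "angular": [0, 0, 0], "gripper": 0}, {"travel": [0, 0, -0.047], "angular": [0, 0, 0], "gripper": 0}]}}

```text
t: 6.2
tool_pos: [0.5921, -0.2411, 0.1941]
tool_rot: [-0.004, -3.139, -0.002]
contact_force: [-1.1, -0.2, -6.8]
opening: 0.0077
grip_force: 107.6
```

```bash
python3 - <<'E'
from h import *
o=ctrl.get_obs();print(o['tool_pos'],o['tool_rot'],o['contact_force'],o['wrist_torque'])
np.set_printoptions(suppress=True)
P=[[.5934-.076,-.1818,.1405],[.5934+.076,-.1818,.1405],[.5934-.069,-.1818,.125],[.5934+.069,-.1818,.125]]
c=np.zeros((600,800,3),np.uint8)
for n,(x,y) in zip(('wrist','scene','side'),((0,0),(400,0),(0,300))):
    d=grab(n); p=proj(d,P).round(1); print(n,p.tolist())
    u,v=p[0] if n=='wrist' else p[[0,1]].mean(0); w,h=(80,60) if n!='x' else 0
    u0,v0=max(0,int(u)-w//2),max(0,int(v)-h//2)
    if n!='wrist': u0,v0=int(u)-50,int(v)-37;w,h=100,75
    print(n,u0,v0,w,h); c[y:y+300,x:x+400]=cv2.resize(d['img'][v0:v0+h,u0:u0+w],(400,300),interpolation=2)
d=load('wrist'); c[300:,400:]=cv2.resize(d['img'],(400,300),interpolation=3)
cv2.imwrite('pics/n1.png',cv2.cvtColor(c,cv2.COLOR_RGB2BGR))
E
```

```text
[ 0.59210587 -0.24108404  0.19413428] [-3.98420817e-03 -3.13902793e+00 -2.14591027e-03] [-1.13821928 -0.16760234 -6.78228483] [ 0.08141087 -0.05367932 -0.0238716 ]
wrist [[418.0, 98.4], [400.8, 328.0], [409.5, 111.4], [396.1, 306.5]]
wrist 378 68 80 60
scene [[373.2, 221.0], [425.9, 197.1], [375.3, 225.7], [422.8, 203.8]]
scene 349 172 100 75
side [[334.1, 206.6], [401.2, 202.2], [336.9, 212.9], [397.4, 208.7]]
side 317 167 100 75
```

View pics/n1.png

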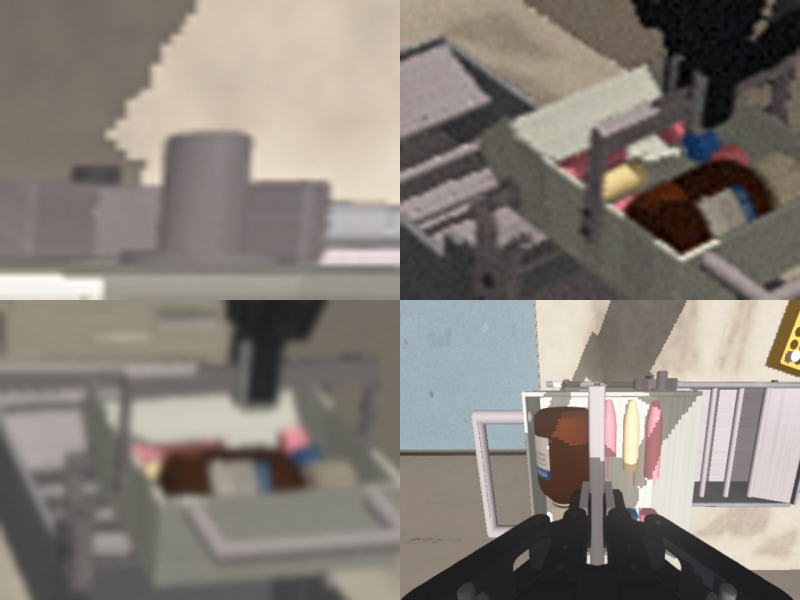

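```bash
python3 - <<'E'
from h import *
W=load('wrist')
f=lambda u,v,z: print(onz(W,378+(u-2)/5,68+(v-2)/5,z).round(4))
f(207,132,.145);f(207,250,.145);f(328,185,.125);f(328,260,.125);f(245,185,.125)
R=cv2.Rodrigues(ctrl.get_obs()['tool_rot'])[0] if 0 else cv2.Rodrigues(np.array(ctrl.get_obs()['tool_rot'],float))[0]; print(R.round(4))
E
```

```text
[ 0.5152 -0.1828  0.145 ]
[ 0.528  -0.1818  0.145 ]
[ 0.5204 -0.1612  0.125 ]
[ 0.5295 -0.1603  0.125 ]
[ 0.5204 -0.1715  0.125 ]
[[-1.0e+00  2.4e-03  7.0e-04]
 [ 2.4e-03  1.0e+00 -4.0e-04]
 [-7.0e-04 -4.0e-04 -1.0e+00]]
```

{"api": "step_arm", "payload": {"targets": [{"travel": [0.002, 0, -0.012], "angular": [0, 0, 0], "gripper": 0}, {"travel": [0.002, 0, -0.024], "angular": [0, 0, 0], "gripper": 0}, {"travel": [0.002, 0, -0.034], "angular": [0, 0, 0], "gripper": 0}, {"travel": [0.002, 0, -0.042], "angular": [0, 0, 0], "gripper": 0}, {"travel": [0.002, 0, -0.042], "angular": [0, 0, 0], "gripper": 0}]}}

```text
t: 6.85
tool_pos: [0.5936, -0.2411, 0.169]
tool_rot: [-0.004, -3.139, -0.002]
contact_force: [0.5, 0.8, -7.5]
opening: 0.0075
grip_force: 107.6
```

{"api": "step_arm", "payload": {"targets": [{"travel": [0, 0, -0.004], "angular": [0, 0, 0], "gripper": 0}, {"travel": [0, 0, -0.008], "angular": [0, 0, 0], "gripper": 0}, {"travel": [0, 0, -0.012], "angular": [0, 0, 0], "gripper": 0}, {"travel": [0, 0, -0.012], "angular": [0, 0, 0], "gripper": 0}]}}

```text
t: 7.25
tool_pos: [0.5942, -0.2414, 0.1631]
tool_rot: [-0.004, -3.141, -0.0]
contact_force: [0.0, 0.8, -7.5]
opening: 0.0074
grip_force: 107.7
```

{"api": "step_arm", "payload": {"targets": [{"travel": [0, 0, -0.003], "angular": [0, 0, 0], "gripper": 0}, {"travel": [0, 0, -0.006], "angular": [0, 0, 0], "gripper": 0}, {"travel": [0, 0, -0.006], "angular": [0, 0, 0], "gripper": 0}]}}

```text
t: 7.55
tool_pos: [0.5946, -0.2416, 0.1607]
tool_rot: [0.004, 3.141, -0.0]
contact_force: [-1.2, 1.8, -3.5]
opening: 0.0076
grip_force: 108.1
```

{"api": "step_arm", "payload": {"targets": [{"travel": [0, 0, -0.002], "angular": [0, 0, 0], "gripper": 0}, {"travel": [0, 0, -0.003], "angular": [0, 0, 0], "gripper": 0}, {"travel": [0, 0, -0.003], "angular": [0, 0, 0], "gripper": 0}]}}

```text
t: 7.85
tool_pos: [0.5949, -0.2417, 0.1606]
tool_rot: [0.004, 3.14, -0.001]
contact_force: [-4.0, 2.5, 3.6]
opening: 0.0078
grip_force: 109.2
```

{"api": "step_arm", "payload": {"targets": [{"travel": [0, 0, -0.001], "angular": [0, 0, 0], "gripper": 0.3}, {"travel": [0, 0, -0.001], "angular": [0, 0, 0], "gripper": 0.7}, {"travel": [0, 0, -0.001], "angular": [0, 0, 0], "gripper": 1}, {"travel": [0, 0, -0.001], "angular": [0, 0, 0], "gripper": 1}, {"travel": [0, 0, 0.03], "angular": [0, 0, 0], "gripper": 1}, {"travel": [0, 0, 0.1], "angular": [0, 0, 0], "gripper": 1}, {"travel": [0, 0, 0.16], "angular": [0, 0, 0], "gripper": 1}, {"travel": [0, 0, 0.16], "angular": [0, 0, 0], "gripper": 1}, {"travel": [0, 0, 0.16], "angular": [0, 0, 0], "gripper": 1}]}}

```text
t: 8.75
tool_pos: [0.5951, -0.2419, 0.2558]
tool_rot: [0.004, 3.139, -0.003]
contact_force: [0.2, -0.0, -0.2]
opening: 0.0853
grip_force: 0.0
```

```bash
cat > edges.py <<'E'
from h import *
# columns of strong horizontal gradient along image row band
def hedges(im,rows,c0,c1,th=12):
    g=cv2.GaussianBlur(im.astype(float).mean(2)[rows[0]:rows[1],c0:c1].mean(0)[None],(3,1),0)[0]
    d=np.gradient(g); k=[i for i in range(1,len(d)-1) if abs(d[i])>th and abs(d[i])>=abs(d[i-1]) and abs(d[i])>abs(d[i+1])]
    return [(c0+i,round(d[i])) for i in k]
E
python3 - <<'E'
from edges import *
o=ctrl.get_obs();print(o['tool_pos'],o['contact_force'])
W=grab('wrist');im=W['img']
n=np.array([.5934,-.1818])
T=lambda x,y,z:[n[0]-y,n[1]+x,.095+z]
P=[T(-.060,.05,.087),T(-.060,0,.087),T(-.159,.03,.038),T(-.159,0,.038),T(-.159,-.02,.038)]
p=proj(W,P); print(p.round(1))
for q in p:
    u,v=q.astype(int); print((u,v),hedges(im,(v-1,v+2),max(0,u-25),u+25,6))
E
```

```text
[ 0.59505168 -0.24192198  0.25581994] [ 0.23563665 -0.0399543  -0.1628975 ]
[[315.1 136.9]
 [315.4 210.6]
 [193.2 158.1]
 [196.9 194.1]
 [199.2 216.9]]
(np.int64(315), np.int64(136)) [(np.int64(308), 41), (np.int64(321), -16), (np.int64(325), 8), (np.int64(332), -8), (np.int64(335), 24)]
(np.int64(315), np.int64(210)) [(np.int64(302), 23), (np.int64(308), -12), (np.int64(323), 13)]
(np.int64(193), np.int64(158)) [(np.int64(188), 17), (np.int64(197), -19), (np.int64(200), 20)]
(np.int64(196), np.int64(194)) [(np.int64(191), 31), (np.int64(201), -20)]
(np.int64(199), np.int64(216)) [(np.int64(193), 24), (np.int64(203), -18)]
```

The bar's edge columns fall within 1 px of where a level, seated tub should put them. Next I'll grasp the bar with a limited opening.

{"api": "step_arm", "payload": {"squeeze": 40, "targets": [{"travel": [0, -0.08, 0], "angular": [0, 0, 0], "gripper": 0.36}, {"travel": [-0.001, -0.1655, 0], "angular": [0, 0, 0], "gripper": 0.36}, {"travel": [-0.001, -0.1655, 0], "angular": [0, 0, 0], "gripper": 0.36}, {"travel": [-0.001, -0.1655, -0.08], "angular": [0, 0, 0], "gripper": 0.36}, {"travel": [-0.001, -0.1655, -0.12], "angular": [0, 0, 0], "gripper": 0.36}, {"travel": [-0.001, -0.1655, -0.12], "angular": [0, 0, 0], "gripper": 0.36}]}}

```text
t: 9.4
tool_pos: [0.5903, -0.3381, 0.1739]
tool_rot: [-0.004, -3.131, -0.013]
contact_force: [-0.8, 0.6, -1.2]
opening: 0.0312
grip_force: 0.0
```

```bash
python3 - <<'E'
from edges import *
o=ctrl.get_obs();print(o['tool_pos'],o['tool_rot'],o['q'],o['dq'])
W=grab('wrist');o=ctrl.get_obs();print(o['tool_pos'],o['tool_rot'],np.round(o['dq'],3))
im=W['img']
P=[[.595+a,-.3416,.133] for a in(-.03,-.02,-.01,0)]
p=proj(W,P);print(p.round(1), proj(W,[[o['tool_pos'][0],o['tool_pos'][1],.133]]))
for q in p:
    u,v=q.astype(int); print((u,v),hedges(im,(v-1,v+2),u-25,u+25,6))
E
```

```text
[ 0.59034266 -0.33809962  0.17390005] [-0.00384146 -3.13080977 -0.01263765] [-6.29490215e-01  2.26990532e-01  1.51822420e+00  2.12992465e-04
  1.40982410e+00 -2.19786812e+00] [ 0.00711724 -0.04180757 -0.07262642 -0.00099422  0.02693108 -0.00127926]
[ 0.5918699  -0.33906071  0.17753751] [-0.00349556 -3.13516981 -0.00765697] [ 0.001 -0.039 -0.074 -0.001  0.    -0.001]
[[308.3 188.5]
 [308.5 205.3]
 [308.6 221.6]
 [308.8 237.5]] [[312.9807141 232.5674222]]
(np.int64(308), np.int64(188)) [(np.int64(301), -13), (np.int64(305), 15), (np.int64(317), -26), (np.int64(322), 12), (np.int64(329), 24)]
(np.int64(308), np.int64(205)) [(np.int64(303), 8), (np.int64(317), -8), (np.int64(321), 12)]
(np.int64(308), np.int64(221)) [(np.int64(300), -13), (np.int64(303), 10), (np.int64(317), -8), (np.int64(321), 13)]
(np.int64(308), np.int64(237)) [(np.int64(302), -6), (np.int64(317), -8), (np.int64(321), 13)]
```

{"api": "step_arm", "payload": {"targets": [{"travel": [0, 0, 0], "angular": [0, 0, 0], "gripper": 0.36}, {"travel": [0, 0, -0.03], "angular": [0, 0, 0], "gripper": 0.36}, {"travel": [0, 0, -0.06], "angular": [0, 0, 0], "gripper": 0.36}, {"travel": [0, 0, -0.08], "angular": [0, 0, 0], "gripper": 0.36}, {"travel": [0, 0, -0.09], "angular": [0, 0, 0], "gripper": 0.36}, {"travel": [0, 0, -0.09], "angular": [0, 0, 0], "gripper": 0.36}, {"travel": [0, 0, -0.09], "angular": [0, 0, 0], "gripper": 0.36}, {"travel": [0, 0, -0.09], "angular": [0, 0, 0], "gripper": 0.36}]}}

```text
t: 10.25
tool_pos: [0.5943, -0.3412, 0.1291]
tool_rot: [0.004, 3.14, -0.002]
contact_force: [0.7, -0.3, 0.6]
opening: 0.0309
grip_force: 0.0
```

{"api": "step_arm", "payload": {"squeeze": 40, "targets": [{"travel": [0, 0.001, -0.012], "angular": [0, 0, 0], "gripper": 0.36}, {"travel": [0, 0.001, -0.025], "angular": [0, 0, 0], "gripper": 0.36}, {"travel": [0, 0.001, -0.025], "angular": [0, 0, 0], "gripper": 0.36}, {"travel": [0, 0.001, -0.025], "angular": [0, 0, 0], "gripper": 0}, {"travel": [0, 0.001, -0.025], "angular": [0, 0, 0], "gripper": 0}, {"travel": [0, 0.001, -0.025], "angular": [0, 0, 0], "gripper": 0}, {"travel": [0, 0.001, -0.025], "angular": [0, 0, 0], "gripper": 0}]}}

```text
t: 10.95
tool_pos: [0.5937, -0.3402, 0.1129]
tool_rot: [-0.004, -3.141, 0.0]
contact_force: [0.7, -0.7, -1.3]
opening: 0.009
grip_force: 38.9
```

{"api": "step_arm", "payload": {"targets": [{"travel": [0, 0.005, 0.023], "angular": [0, 0, 0], "gripper": 0}, {"travel": [0, 0.0122, 0.045], "angular": [0, 0, 0], "gripper": 0}, {"travel": [0, 0.021, 0.067], "angular": [0, 0, 0], "gripper": 0}, {"travel": [0, 0.032, 0.0875], "angular": [0, 0, 0], "gripper": 0}, {"travel": [0, 0.0445, 0.1075], "angular": [0, 0, 0], "gripper": 0}, {"travel": [0, 0.059, 0.126], "angular": [0, 0, 0], "gripper": 0}, {"travel": [0, 0.0747, 0.1435], "angular": [0, 0, 0], "gripper": 0}, {"travel": [0, 0.0747, 0.1435], "angular": [0, 0, 0], "gripper": 0}, {"travel": [0, 0.0747, 0.1435], "angular": [0, 0, 0], "gripper": 0}]}}

```text
t: 11.85
tool_pos: [0.5945, -0.2959, 0.2006]
tool_rot: [0.003, 3.139, -0.004]
contact_force: [0.4, -1.9, -0.7]
opening: 0.0085
grip_force: 39.3
```

{"api": "step_arm", "payload": {"targets": [{"travel": [0, 0.0173, 0.0155], "angular": [0, 0, 0], "gripper": 0}, {"travel": [0, 0.036, 0.03], "angular": [0, 0, 0], "gripper": 0}, {"travel": [0, 0.0558, 0.042], "angular": [0, 0, 0], "gripper": 0}, {"travel": [0, 0.0766, 0.0525], "angular": [0, 0, 0], "gripper": 0}, {"travel": [0, 0.0983, 0.0612], "angular": [0, 0, 0], "gripper": 0}, {"travel": [0, 0.12, 0.068], "angular": [0, 0, 0], "gripper": 0}, {"travel": [0, 0.143, 0.073], "angular": [0, 0, 0], "gripper": 0}, {"travel": [0, 0.166, 0.076], "angular": [0, 0, 0], "gripper": 0}, {"travel": [0, 0.19, 0.0765], "angular": [0, 0, 0], "gripper": 0}, {"travel": [0, 0.195, 0.0765], "angular": [0, 0, 0], "gripper": 0}]}}

```text
t: 12.85
tool_pos: [0.5949, -0.177, 0.2484]
tool_rot: [0.002, 3.137, -0.002]
contact_force: [-1.0, -1.6, 6.9]
opening: 0.0083
grip_force: 42.2
```

{"api": "step_arm", "payload": {"targets": [{"travel": [0, 0, 0], "angular": [0, 0, 0], "gripper": 0}, {"travel": [0, 0, 0], "angular": [0, 0, 0], "gripper": 0}, {"travel": [0, 0, 0], "angular": [0, 0, 0], "gripper": 0}, {"travel": [0, 0, 0], "angular": [0, 0, 0], "gripper": 0}, {"travel": [0, 0, 0], "angular": [0, 0, 0], "gripper": 0}, {"travel": [0, 0, 0], "angular": [0, 0, 0], "gripper": 0}]}}

```text
t: 13.45
tool_pos: [0.5948, -0.1781, 0.2484]
tool_rot: [0.003, 3.138, -0.001]
contact_force: [-0.2, -1.5, 7.2]
opening: 0.0084
grip_force: 42.3
```

```bash
cat > blobs.py <<'E'
from h import *
def blobs(n,show=True):
    d=grab(n); h=cv2.cvtColor(d['img'],cv2.COLOR_RGB2HSV).astype(int); H,S,V=h[...,0],h[...,1],h[...,2]
    ms={'brown':((H<14)|(H>172))&(S>110)&(V>15)&(V<150),'pink':((H>165)|(H<5))&(S>50)&(V>=120),'blue':(H>100)&(H<125)&(S>110)&(V>50),'yellow':(H>18)&(H<32)&(S>45)&(V>130)}
    for k,m in ms.items():
        c,l,st,ce=cv2.connectedComponentsWithStats(m.astype(np.uint8))
        for i in range(1,c):
            if st[i,4]>=12: print(n,k,ce[i].round(1),st[i].tolist(),onz(d,*ce[i],.075)[:2].round(3))
E
python3 - <<'E'
from blobs import *
for n in('wrist','scene'): blobs(n)
E
```

```text
wrist brown [385.5 170.6] [380, 135, 13, 70, 402] [ 0.583 -0.11 ]
wrist brown [419.8 144.1] [416, 135, 8, 18, 105] [ 0.558 -0.078]
wrist brown [415.4 191.4] [413, 186, 7, 13, 55] [ 0.604 -0.079]
wrist pink [542.7  52. ] [541, 46, 6, 12, 24] [0.477 0.024]
wrist pink [417.8 131.2] [417, 128, 3, 7, 14] [ 0.546 -0.081]
wrist pink [423.7 164.4] [423, 159, 3, 10, 19] [ 0.577 -0.073]
wrist pink [424.7 200.6] [416, 194, 18, 14, 215] [ 0.613 -0.069]
wrist pink [374.4 213.3] [373, 208, 4, 11, 35] [ 0.627 -0.118]
wrist blue [416.4 181.7] [414, 179, 6, 7, 36] [ 0.594 -0.079]
wrist blue [388.6 182.3] [388, 180, 3, 6, 13] [ 0.595 -0.106]
wrist blue [413.6 207.4] [411, 202, 6, 11, 49] [ 0.621 -0.079]
wrist yellow [551.1  47.4] [506, 0, 98, 99, 3359] [0.474 0.031]
wrist yellow [585.4   1.1] [583, 0, 5, 4, 15] [0.437 0.053]
wrist yellow [393.1 126.9] [392, 123, 3, 9, 17] [ 0.542 -0.105]
scene brown [67.  70.9] [19, 0, 92, 150, 7582] [0.192 1.407]
scene brown [105.    2.5] [82, 0, 39, 9, 171] [0.651 2.663]
scene brown [313.4  23.5] [123, 0, 334, 76, 11830] [1.439 1.414]
scene brown [ 96.4 203.6] [22, 
[... 10674 characters left out ...]
llow [188.4 387.8] [185, 385, 8, 6, 14] [ 0.063 -0.283]
scene yellow [114.2 393.7] [108, 387, 11, 13, 31] [-0.037 -0.227]
scene yellow [164.5 391.3] [161, 387, 7, 10, 24] [ 0.03  -0.267]
scene yellow [174.7 388.7] [170, 386, 10, 6, 16] [ 0.044 -0.272]
scene yellow [215.5 389.7] [212, 387, 7, 6, 13] [ 0.096 -0.31 ]
scene yellow [151.4 391.9] [149, 390, 7, 6, 17] [ 0.012 -0.257]
scene yellow [221.2 393.8] [219, 391, 6, 6, 12] [ 0.101 -0.321]
scene yellow [ 75.4 396.2] [72, 393, 8, 6, 13] [-0.088 -0.197]
scene yellow [125.5 395.6] [120, 393, 11, 7, 17] [-0.023 -0.24 ]
scene yellow [176.2 395.9] [168, 392, 21, 8, 43] [ 0.042 -0.285]
scene yellow [196.2 396.1] [194, 393, 6, 7, 13] [ 0.067 -0.303]
```

The bottle reads at about y = -0.10, in a gap of the grate. Now I'll swing the tub back along the same arc.

{"api": "step_arm", "payload": {"targets": [{"travel": [0, -0.0282, 0.001], "angular": [0, 0, 0], "gripper": 0}, {"travel": [0, -0.0514, -0.002], "angular": [0, 0, 0], "gripper": 0}, {"travel": [0, -0.0744, -0.007], "angular": [0, 0, 0], "gripper": 0}, {"travel": [0, -0.0967, -0.014], "angular": [0, 0, 0], "gripper": 0}, {"travel": [0, -0.1184, -0.023], "angular": [0, 0, 0], "gripper": 0}, {"travel": [0, -0.1392, -0.034], "angular": [0, 0, 0], "gripper": 0}, {"travel": [0, -0.159, -0.0467], "angular": [0, 0, 0], "gripper": 0}, {"travel": [0, -0.1777, -0.061], "angular": [0, 0, 0], "gripper": 0}, {"travel": [0, -0.195, -0.0768], "angular": [0, 0, 0], "gripper": 0}, {"travel": [0, -0.2107, -0.094], "angular": [0, 0, 0], "gripper": 0}]}}

```text
t: 14.55
tool_pos: [0.5935, -0.306, 0.1875]
tool_rot: [-0.004, -3.141, 0.001]
contact_force: [-0.0, -3.7, 4.0]
opening: 0.0087
grip_force: 45.3
```

{"api": "step_arm", "payload": {"targets": [{"travel": [0, -0.0145, -0.0185], "angular": [0, 0, 0], "gripper": 0}, {"travel": [0, -0.027, -0.0385], "angular": [0, 0, 0], "gripper": 0}, {"travel": [0, -0.038, -0.059], "angular": [0, 0, 0], "gripper": 0}, {"travel": [0, -0.0468, -0.081], "angular": [0, 0, 0], "gripper": 0}, {"travel": [0, -0.054, -0.103], "angular": [0, 0, 0], "gripper": 0}, {"travel": [0, -0.0575, -0.117], "angular": [0, 0, 0], "gripper": 0}, {"travel": [0, -0.059, -0.126], "angular": [0, 0, 0], "gripper": 0}, {"travel": [0, -0.059, -0.126], "angular": [0, 0, 0], "gripper": 0}, {"travel": [0, -0.059, -0.126], "angular": [0, 0, 0], "gripper": 0}]}}

```text
t: 15.45
tool_pos: [0.5935, -0.3392, 0.1126]
tool_rot: [-0.003, -3.14, -0.003]
contact_force: [-1.4, 1.1, -1.0]
opening: 0.0085
grip_force: 47.3
```

{"api": "step_arm", "payload": {"targets": [{"travel": [0, 0, -0.001], "angular": [0, 0, 0], "gripper": 0.2}, {"travel": [0, 0, -0.001], "angular": [0, 0, 0], "gripper": 0.36}, {"travel": [0, 0, -0.001], "angular": [0, 0, 0], "gripper": 0.36}, {"travel": [0, 0, 0.03], "angular": [0, 0, 0], "gripper": 0.36}, {"travel": [0, 0, 0.1], "angular": [0, 0, 0], "gripper": 0.36}, {"travel": [0, 0, 0.18], "angular": [0, 0, 0], "gripper": 0.36}, {"travel": [0, 0, 0.26], "angular": [0, 0, 0], "gripper": 0.6}, {"travel": [0, 0.05, 0.29], "angular": [0, 0, 0], "gripper": 1}, {"travel": [0, 0.13, 0.29], "angular": [0, 0, 0], "gripper": 1}, {"travel": [0, 0.2, 0.29], "angular": [0, 0, 0], "gripper": 1}]}}

```text
t: 16.45
tool_pos: [0.5943, -0.2193, 0.291]
tool_rot: [0.005, 3.137, -0.003]
contact_force: [1.2, 0.2, -0.1]
opening: 0.0849
grip_force: 0.0
```

{"api": "step_arm", "payload": {"targets": [{"travel": [0, 0.08, 0], "angular": [0, 0, 0], "gripper": 1}, {"travel": [0, 0.16, 0], "angular": [0, 0, 0], "gripper": 1}, {"travel": [0, 0.2, 0], "angular": [0, 0, 0], "gripper": 1}, {"travel": [0, 0.2, 0], "angular": [0, 0, 0], "gripper": 1}, {"travel": [0, 0.2, 0], "angular": [0, 0, 0], "gripper": 1}, {"travel": [0, 0.2, 0], "angular": [0, 0, 0], "gripper": 1}, {"travel": [0, 0.2, 0], "angular": [0, 0, 0], "gripper": 1}, {"travel": [0, 0.2, 0], "angular": [0, 0, 0], "gripper": 1}]}}

```text
t: 17.25
tool_pos: [0.5937, -0.1013, 0.287]
tool_rot: [-0.006, -3.141, 0.0]
contact_force: [0.6, -0.8, 0.4]
opening: 0.0852
grip_force: 0.0
```

```bash
sed -i 's/>=12: print/>=12 and (n=="wrist" or (310<ce[i][0]<450 and 150<ce[i][1]<260 and k!="yellow")): print/' blobs.py
python3 - <<'E'
from edges import *
from blobs import *
blobs('wrist');blobs('scene')
W=load('wrist');im=W['img']
o=ctrl.get_obs();print(o['tool_pos'])
n=np.array([.5934,-.1815]);T=lambda x,y,z:[n[0]-y,n[1]+x,.095+z]
for q in proj(W,[T(-.060,.05,.087),T(-.060,0.03,.087),T(-.159,.03,.038),T(-.159,0.02,.038)]):
    u,v=q.astype(int); print(q.round(1),[(int(a),b) for a,b in hedges(im,(v-1,v+2),max(0,u-20),u+20,6)] if u>5 else '')
for x in(.56,.58,.6,.62):
    print(x,[ (int(a),b,onz(W,a,proj(W,[[x,-.08,.056]])[0][1],.056)[1].round(3)) for a,b in hedges(im,(int(proj(W,[[x,-.08,.056]])[0][1]),)*1+(int(proj(W,[[x,-.08,.056]])[0][1])+2,),230,420,9)])
E
```

```text
wrist brown [314.  144.3] [295, 134, 43, 29, 650] [ 0.559 -0.102]
wrist brown [637.  276.8] [634, 270, 6, 13, 39] [0.718 0.284]
wrist pink [453.2  59.5] [448, 54, 12, 12, 102] [0.476 0.038]
wrist pink [343.9 142.4] [335, 116, 20, 51, 543] [ 0.557 -0.07 ]
wrist pink [353.  195.4] [348, 189, 10, 13, 95] [ 0.616 -0.059]
wrist pink [638.3 281.3] [637, 278, 3, 7, 15] [0.724 0.287]
wrist blue [329.  175.5] [323, 174, 12, 4, 44] [ 0.593 -0.086]
wrist blue [343.6 201. ] [339, 196, 10, 11, 81] [ 0.622 -0.069]
wrist yellow [460.   50.5] [420, 0, 85, 102, 3113] [0.467 0.044]
wrist yellow [578.    2.2] [570, 0, 21, 7, 54] [0.425 0.153]
wrist yellow [325.4 126.8] [323, 122, 5, 10, 42] [ 0.541 -0.09 ]
scene brown [363.4 218.2] [353, 205, 30, 27, 286] [ 0.564 -0.097]
[ 0.59371836 -0.10096738  0.28694465]
[126.2 137.2] [(118, 31), (134, -31), (142, 47)]
[130.4 164. ] [(122, 45), (125, -15), (137, -29), (146, 50)]
[ 50.4 156.5] [(44, 14), (47, -8), (54, -16), (58, 22)]
[ 52.8 167.5] [(47, 13), (50, -8), (57, -17), (60, 24)]
0.56 [(234, -13, np.float64(-0.192)), (243, -25, np.float64(-0.182)), (264, -
[... 628 characters left out ...]
 (338, -24, np.float64(-0.075)), (345, 29, np.float64(-0.067)), (353, -27, np.float64(-0.058)), (356, 20, np.float64(-0.054)), (360, 13, np.float64(-0.05)), (366, 11, np.float64(-0.043)), (379, -28, np.float64(-0.028)), (391, 23, np.float64(-0.014))]
0.6 [(292, -18, np.float64(-0.128)), (338, 18, np.float64(-0.075)), (355, 20, np.float64(-0.055)), (358, -24, np.float64(-0.051)), (363, 18, np.float64(-0.046)), (379, -29, np.float64(-0.027)), (390, 22, np.float64(-0.014))]
0.62 [(301, -15, np.float64(-0.118)), (329, 15, np.float64(-0.085)), (349, 20, np.float64(-0.061)), (353, -15, np.float64(-0.057)), (363, 25, np.float64(-0.045)), (376, -27, np.float64(-0.03)), (389, 23, np.float64(-0.014))]
```

The tub reads seated and level again. The bottle lies at y ≈ -0.102 with its middle at x ≈ 0.595, and the tubes read below the grate. I'll approach it tilted 10° and partly open so the fingers clear the tub's lip.

{"api": "step_arm", "payload": {"squeeze": 40, "targets": [{"travel": [-0.003, 0.019, -0.05], "angular": [-0.11, 0, 0], "gripper": 0.68}, {"travel": [-0.003, 0.019, -0.12], "angular": [-0.222, 0, 0], "gripper": 0.68}, {"travel": [-0.003, 0.019, -0.19], "angular": [-0.222, 0, 0], "gripper": 0.68}, {"travel": [-0.003, 0.019, -0.229], "angular": [-0.222, 0, 0], "gripper": 0.68}, {"travel": [-0.003, 0.019, -0.229], "angular": [-0.222, 0, 0], "gripper": 0.68}, {"travel": [-0.003, 0.019, -0.229], "angular": [-0.222, 0, 0], "gripper": 0.68}, {"travel": [-0.003, 0.019, -0.229], "angular": [-0.222, 0, 0], "gripper": 0.68}]}}

```text
t: 18.05
tool_pos: [0.5935, -0.0894, 0.1525]
tool_rot: [0.005, 3.125, -0.275]
contact_force: [-0.0, -0.5, 1.1]
opening: 0.0582
grip_force: 0.0
```

```bash
python3 - <<'E'
from blobs import *
blobs('wrist'); o=ctrl.get_obs(); p=np.array(o['tool_pos']);R=cv2.Rodrigues(np.array(o['tool_rot'],float))[0]
print(p,R[:,2],o['opening'])
W=load('wrist'); z=R[:,2]; t=p+z*(.0885); print(t, proj(W,[[.595,-.102,.10],[.595,-.1275,.075],[.595,-.0765,.075],t]))
from edges import *
for r in (120,150,180,210): print(r,[(int(a),b) for a,b in hedges(W['img'],(r,r+2),200,440,12)])
E
```

```text
wrist brown [343.7 161. ] [333, 146, 22, 29, 485] [ 0.558 -0.084]
wrist brown [287.7 169.8] [283, 151, 13, 45, 327] [ 0.565 -0.122]
wrist pink [560.4  21.7] [557, 10, 13, 20, 51] [0.48  0.033]
wrist pink [575.4  23.9] [572, 20, 7, 8, 14] [0.481 0.04 ]
wrist pink [372.1 156.2] [359, 116, 30, 77, 1302] [ 0.554 -0.065]
wrist pink [308.4 136.9] [305, 132, 9, 10, 76] [ 0.542 -0.107]
wrist pink [382.6 233.9] [377, 224, 11, 20, 155] [ 0.608 -0.056]
wrist pink [398.8 234.3] [398, 229, 3, 11, 28] [ 0.608 -0.045]
wrist blue [321.5 216.2] [297, 210, 49, 12, 369] [ 0.597 -0.099]
wrist blue [367.3 240.5] [357, 232, 21, 18, 309] [ 0.614 -0.066]
wrist yellow [564.2  43.4] [502, 0, 135, 94, 4808] [0.491 0.036]
wrist yellow [358.8 168.9] [354, 135, 13, 58, 344] [ 0.563 -0.073]
[ 0.59363151 -0.08939504  0.15265636] [ 0.00437414 -0.1744202  -0.9846616 ] 0.05805759523409009
[ 0.59401862 -0.10483122  0.06551381] [[310.1232489  224.40439717]
 [281.84726853 211.20545548]
 [353.03502224 214.58942067]
 [315.15330214 207.629465  ]]
120 [(216, -26), (219, 17), (303, -20), (313, 30), (318, -30), (346, 34), (351, -12), (354, 17), (359, -14), (362, 12), (387, -32), (396, 21), (407, 16), (433, -33)]
150 [(219, -25), (250, 27), (281, -40), (355, 52), (358, -14), (364, 13), (381, 18), (385, -30), (394, 20), (405, 14), (426, -30)]
180 [(221, -26), (251, 26), (280, -43), (293, 36), (333, 28), (343, -30), (392, 19), (401, -19)]
210 [(224, -24), (253, 26), (256, -27), (281, -20)]
```

{"api": "step_arm", "payload": {"targets": [{"travel": [0, -0.009, -0.05], "angular": [0, 0, 0], "gripper": 0.68}, {"travel": [0, -0.018, -0.1], "angular": [0, 0, 0], "gripper": 0.68}, {"travel": [0, -0.024, -0.135], "angular": [0, 0, 0], "gripper": 0.68}, {"travel": [0, -0.0265, -0.152], "angular": [0, 0, 0], "gripper": 0.68}, {"travel": [0, -0.0265, -0.152], "angular": [0, 0, 0], "gripper": 0.68}, {"travel": [0, -0.0265, -0.152], "angular": [0, 0, 0], "gripper": 0.68}]}}

```text
t: 18.7
tool_pos: [0.5935, -0.1045, 0.0622]
tool_rot: [0.006, 3.127, -0.274]
contact_force: [-6.2, 4.2, 9.6]
opening: 0.058
grip_force: 4.3
```

{"api": "step_arm", "payload": {"squeeze": 45, "targets": [{"travel": [0, 0, 0.005], "angular": [0, 0, 0], "gripper": 0.68}, {"travel": [0, 0, 0.005], "angular": [0, 0, 0], "gripper": 0.6}, {"travel": [0, 0, 0.005], "angular": [0, 0, 0], "gripper": 0.3}, {"travel": [0, 0, 0.005], "angular": [0, 0, 0], "gripper": 0.3}, {"travel": [0, 0, 0.005], "angular": [0, 0, 0], "gripper": 0.3}]}}

```text
t: 19.2
tool_pos: [0.5944, -0.1042, 0.0647]
tool_rot: [0.005, 3.124, -0.272]
contact_force: [-0.9, 5.0, 8.9]
opening: 0.0497
grip_force: 45.2
```

{"api": "step_arm", "payload": {"targets": [{"travel": [0, 0.004, 0.02], "angular": [0, 0, 0], "gripper": 0.3}, {"travel": [0, 0.01, 0.05], "angular": [0, 0, 0], "gripper": 0.3}, {"travel": [0, 0.02, 0.1], "angular": [0, 0, 0], "gripper": 0.3}, {"travel": [0, 0.027, 0.16], "angular": [0, 0, 0], "gripper": 0.3}, {"travel": [0, 0.03, 0.21], "angular": [0, 0, 0], "gripper": 0.3}, {"travel": [0, 0.03, 0.23], "angular": [0, 0, 0], "gripper": 0.3}, {"travel": [0, 0.03, 0.23], "angular": [0, 0, 0], "gripper": 0.3}, {"travel": [0, 0.03, 0.23], "angular": [0, 0, 0], "gripper": 0.3}]}}

```text
t: 20.0
tool_pos: [0.5912, -0.0868, 0.198]
tool_rot: [-0.004, -3.128, 0.273]
contact_force: [0.2, 0.5, -2.6]
opening: 0.0498
grip_force: 47.2
```

```bash
python3 - <<'E'
from edges import *
from blobs import *
blobs('wrist')
W=load('wrist');im=W['img'];o=ctrl.get_obs();print(o['tool_pos'],o['contact_force'],o['opening'])
n=np.array([.5934,-.1815]);T=lambda x,y,z:[n[0]-y,n[1]+x,.095+z]
for q in proj(W,[T(-.060,.05,.087),T(-.060,0.03,.087),T(-.159,.03,.038),T(-.159,0.02,.038)]):
    u,v=q.astype(int); print(q.round(1),[(int(a),b) for a,b in hedges(im,(v-1,v+2),max(0,u-20),u+20,6)] if u>5 else '')
# tray corners: bright regions
S=grab('scene'); print(proj(S,[[.613,.145,.022]]))
for q in proj(W,[[.56,.145,.022],[.58,.145,.022]]):
    v=int(q[1]); print(q,[(int(a),b,onz(W,a,v,.022)[:2].round(3).tolist()) for a,b in hedges(im,(v-1,v+2),int(q[0])-110,min(639,int(q[0])+110),12)])
E
```

```text
wrist brown [337.4 195.6] [284, 166, 95, 56, 3684] [ 0.59 -0.09]
wrist brown [313.3 309.8] [261, 280, 108, 52, 2674] [ 0.7  -0.11]
wrist pink [522.9  42.2] [520, 34, 10, 15, 32] [0.478 0.035]
wrist pink [368.8 148.1] [358, 120, 26, 64, 760] [ 0.551 -0.065]
wrist pink [315.8 146. ] [312, 133, 10, 24, 197] [ 0.55  -0.108]
wrist pink [379.8 221.3] [378, 213, 5, 17, 68] [ 0.611 -0.054]
wrist pink [392.1 221. ] [391, 215, 4, 12, 35] [ 0.61  -0.044]
wrist blue [322.6 288.1] [279, 272, 94, 27, 1330] [ 0.677 -0.102]
wrist yellow [533.5  46.1] [477, 0, 120, 102, 4863] [0.481 0.042]
wrist yellow [356.  150.1] [354, 136, 7, 25, 103] [ 0.552 -0.075]
[ 0.59072649 -0.08667084  0.19700074] [ 0.42346711 -0.36010068 -1.64905323] 0.04956913562187389
[ 48.5 149.5] [(35, 11), (38, -37), (41, 28), (55, -28)]
[ 56.  184.4] [(42, 25), (45, -43), (48, 31), (62, -28)]
[  5.3 167.3] 
[  8.5 180.1] [(11, -14), (16, 28)]
[[321.67092104 184.32270253]]
[622.56038349 156.28136987] [(520, -34, [0.561, 0.066]), (533, 42, [0.561, 0.076])]
[616.90143542 179.67783112] [(514, -30, [0.582, 0.064]), (526, 36, [0.582, 0.074])]
```

The bottle is held at 50 mm and the tub is still seated. Next I'll move over the tray, whose middle is at about (0.612, 0.145) with a yaw of about -0.11.

{"api": "step_arm", "payload": {"targets": [{"travel": [0.005, 0.04, 0], "angular": [0.05, 0, -0.03], "gripper": 0.3}, {"travel": [0.01, 0.1, 0], "angular": [0.1, 0, -0.07], "gripper": 0.3}, {"travel": [0.02, 0.17, 0], "angular": [0.15, 0, -0.1], "gripper": 0.3}, {"travel": [0.03, 0.24, 0], "angular": [0.2, 0, -0.14], "gripper": 0.3}, {"travel": [0.03, 0.31, 0], "angular": [0.222, 0, -0.14], "gripper": 0.3}, {"travel": [0.03, 0.36, 0], "angular": [0.222, 0, -0.14], "gripper": 0.3}, {"travel": [0.03, 0.386, -0.03], "angular": [0.222, 0, -0.14], "gripper": 0.3}, {"travel": [0.03, 0.386, -0.08], "angular": [0.222, 0, -0.14], "gripper": 0.3}, {"travel": [0.03, 0.386, -0.1], "angular": [0.222, 0, -0.14], "gripper": 0.3}, {"travel": [0.03, 0.386, -0.1], "angular": [0.222, 0, -0.14], "gripper": 0.3}]}}

```text
t: 21.1
tool_pos: [0.6071, 0.1439, 0.1343]
tool_rot: [-0.175, -3.119, 0.003]
contact_force: [-0.4, 0.2, -1.9]
opening: 0.0496
grip_force: 47.3
```

```bash
python3 - <<'E'
from edges import *
W=grab('wrist');im=W['img'];o=ctrl.get_obs();print(o['tool_pos'],o['tool_rot'],o['contact_force'],o['opening'])
for x in(.555,.575):
    q=proj(W,[[x,.145,.022]])[0]; v=int(q[1]); print(q,[(int(a),b,onz(W,a,v,.022)[:2].round(3).tolist()) for a,b in hedges(im,(v-1,v+2),max(0,int(q[0])-200),min(639,int(q[0])+200),12)])
for y in (.11,.18):
    q=proj(W,[[.55,y,.022]])[0];u=int(q[0]); g=im[:,u-1:u+2].mean((1,2)); d=np.gradient(g); print(y,[(i,round(d[i]),onz(W,u,i,.022)[:2].round(3).tolist()) for i in range(max(1,int(q[1])-60),int(q[1])+60) if 0<i<399 and abs(d[i])>12 and abs(d[i])>=max(abs(d[i-1]),abs(d[i+1]))])
E
```

```text
[0.60860276 0.14395536 0.13686509] [-1.76082063e-01 -3.12254012e+00  1.49485725e-03] [ 0.29666979 -0.4485394  -1.27264809] 0.04974318277032216
[309.12739    135.91588666] [(126, -26, [0.538, 0.005]), (179, 42, [0.543, 0.046]), (191, -31, [0.544, 0.055]), (217, 12, [0.546, 0.075]), (222, 14, [0.547, 0.079]), (225, -41, [0.547, 0.081]), (231, 46, [0.547, 0.086]), (310, -29, [0.554, 0.146]), (338, 34, [0.557, 0.167]), (405, -37, [0.563, 0.218]), (413, 38, [0.563, 0.224])]
[312.14649855 161.8094288 ] [(133, -29, [0.558, 0.006]), (185, 38, [0.563, 0.046]), (199, -30, [0.564, 0.057]), (223, 30, [0.566, 0.076]), (226, -37, [0.567, 0.078]), (232, 43, [0.567, 0.083]), (270, -24, [0.571, 0.112]), (361, 22, [0.579, 0.183]), (402, -33, [0.582, 0.215]), (411, 40, [0.583, 0.222]), (479, -25, [0.589, 0.275])]
0.11 [(126, 41, [0.544, 0.111]), (131, 24, [0.547, 0.11]), (165, -56, [0.573, 0.106])]
0.18 [(88, 33, [0.524, 0.182]), (129, 35, [0.554, 0.18]), (131, -23, [0.555, 0.18]), (133, 30, [0.557, 0.179]), (160, -68, [0.577, 0.178])]
```

{"api": "step_arm", "payload": {"targets": [{"travel": [0, 0, -0.03], "angular": [0, 0, 0], "gripper": 0.3}, {"travel": [0, 0, -0.08], "angular": [0, 0, 0], "gripper": 0.3}, {"travel": [0, 0, -0.13], "angular": [0, 0, 0], "gripper": 0.3}, {"travel": [0, 0, -0.16], "angular": [0, 0, 0], "gripper": 0.3}, {"travel": [0, 0, -0.175], "angular": [0, 0, 0], "gripper": 0.3}, {"travel": [0, 0, -0.182], "angular": [0, 0, 0], "gripper": 0.3}, {"travel": [0, 0, -0.182], "angular": [0, 0, 0], "gripper": 0.3}, {"travel": [0, 0, -0.182], "angular": [0, 0, 0], "gripper": 0.3}]}}

```text
t: 21.95
tool_pos: [0.6112, 0.145, 0.0319]
tool_rot: [-0.175, -3.13, -0.001]
contact_force: [0.5, -0.3, -0.9]
opening: 0.0495
grip_force: 47.3
```

{"api": "step_arm", "payload": {"targets": [{"travel": [0, 0, -0.006], "angular": [0, 0, 0], "gripper": 0.3}, {"travel": [0, 0, -0.012], "angular": [0, 0, 0], "gripper": 0.3}, {"travel": [0, 0, -0.012], "angular": [0, 0, 0], "gripper": 0.3}, {"travel": [0, 0, -0.012], "angular": [0, 0, 0], "gripper": 0.3}]}}

```text
t: 22.35
tool_pos: [0.6099, 0.1449, 0.023]
tool_rot: [-0.175, -3.127, -0.0]
contact_force: [0.4, 0.3, -1.2]
opening: 0.0491
grip_force: 47.3
```

{"api": "step_arm", "payload": {"targets": [{"travel": [0, 0, -0.003], "angular": [0, 0, 0], "gripper": 0.3}, {"travel": [0, 0, -0.006], "angular": [0, 0, 0], "gripper": 0.3}, {"travel": [0, 0, -0.006], "angular": [0, 0, 0], "gripper": 0.3}]}}

```text
t: 22.65
tool_pos: [0.6097, 0.1449, 0.0191]
tool_rot: [-0.175, -3.126, -0.0]
contact_force: [-0.1, -0.6, -0.8]
opening: 0.0495
grip_force: 47.3
```

{"api": "step_arm", "payload": {"targets": [{"travel": [0, 0, -0.003], "angular": [0, 0, 0], "gripper": 0.3}, {"travel": [0, 0, -0.004], "angular": [0, 0, 0], "gripper": 0.3}, {"travel": [0, 0, -0.004], "angular": [0, 0, 0], "gripper": 0.3}]}}

```text
t: 22.95
tool_pos: [0.6101, 0.1449, 0.0172]
tool_rot: [-0.175, -3.127, -0.0]
contact_force: [-2.1, 0.2, -0.1]
opening: 0.0496
grip_force: 47.4
```

{"api": "step_arm", "payload": {"targets": [{"travel": [0, 0, -0.001], "angular": [0, 0, 0], "gripper": 0.3}, {"travel": [0, 0, -0.001], "angular": [0, 0, 0], "gripper": 0.62}, {"travel": [0, 0, -0.001], "angular": [0, 0, 0], "gripper": 0.7}, {"travel": [0, 0, -0.001], "angular": [0, 0, 0], "gripper": 0.85}, {"travel": [0, 0, -0.001], "angular": [0, 0, 0], "gripper": 0.9}, {"travel": [0, 0, 0.05], "angular": [0, 0, 0], "gripper": 0.9}, {"travel": [0, 0, 0.12], "angular": [0, 0, 0], "gripper": 0.9}, {"travel": [0, 0, 0.2], "angular": [0, 0, 0], "gripper": 0.9}, {"travel": [0, 0, 0.28], "angular": [0, 0, 0], "gripper": 0.9}, {"travel": [-0.05, -0.08, 0.35], "angular": [0, 0, 0], "gripper": 0.9}]}}

```text
t: 23.95
tool_pos: [0.5912, 0.1128, 0.2201]
tool_rot: [-0.17, -3.135, -0.003]
contact_force: [0.8, -0.0, 0.4]
opening: 0.077
grip_force: 0.0
```

{"api": "step_arm", "payload": {"targets": [{"travel": [-0.05, -0.08, 0.02], "angular": [0, 0, 0.05], "gripper": 0.9}, {"travel": [-0.05, -0.16, 0.02], "angular": [0, 0, 0.14], "gripper": 0.9}, {"travel": [-0.05, -0.24, 0.02], "angular": [0, 0, 0.14], "gripper": 0.9}, {"travel": [-0.05, -0.27, 0.02], "angular": [0, 0, 0.14], "gripper": 0.9}, {"travel": [-0.05, -0.27, 0.02], "angular": [0, 0, 0.14], "gripper": 0.9}, {"travel": [-0.05, -0.27, 0.02], "angular": [0, 0, 0.14], "gripper": 0.9}, {"travel": [-0.05, -0.27, 0.02], "angular": [0, 0, 0.14], "gripper": 0.9}, {"travel": [-0.05, -0.27, 0.02], "angular": [0, 0, 0.14], "gripper": 0.9}]}}

```text
t: 24.75
tool_pos: [0.5587, -0.05, 0.2268]
tool_rot: [0.0, -3.132, 0.0]
contact_force: [0.3, 0.3, 1.0]
opening: 0.0766
grip_force: 0.0
```

```bash
python3 - <<'E'
from edges import *
from blobs import *
blobs('wrist');blobs('scene')
W=load('wrist');im=W['img'];o=ctrl.get_obs();print(o['tool_pos'],o['tool_rot'],o['contact_force'])
np.save('W1.npy',W,allow_pickle=True)
n=np.array([.5934,-.1815]);T=lambda x,y,z:[n[0]-y,n[1]+x,.095+z]
for q in proj(W,[T(-.060,.05,.087),T(-.060,0.03,.087),T(-.159,.03,.038),T(-.159,0.02,.038)]):
    u,v=q.astype(int); print(q.round(1),[(int(a),b) for a,b in hedges(im,(v-1,v+2),max(0,u-20),u+20,6)] if u>5 else '')
E
```

```text
wrist brown [497.5 213.1] [475, 183, 55, 66, 1735] [0.581 0.121]
wrist brown [635.9 334.9] [633, 328, 7, 15, 21] [0.714 0.285]
wrist pink [417.5  92.5] [415, 86, 8, 12, 30] [0.474 0.038]
wrist pink [301.2 182.3] [290, 156, 24, 53, 696] [ 0.552 -0.063]
wrist pink [253.6 185.1] [249, 163, 12, 41, 354] [ 0.554 -0.106]
wrist pink [311.4 239.5] [308, 233, 7, 14, 71] [ 0.607 -0.054]
wrist pink [323.2 238.4] [322, 232, 4, 13, 40] [ 0.606 -0.042]
wrist pink [259.8 250.9] [253, 244, 15, 15, 206] [ 0.619 -0.104]
wrist pink [637.3 339. ] [634, 331, 6, 14, 51] [0.719 0.287]
wrist blue [505.3 229.5] [492, 225, 28, 9, 156] [0.598 0.131]
wrist blue [300.5 246.4] [293, 241, 16, 12, 140] [ 0.615 -0.064]
wrist yellow [431.5  72.5] [385, 0, 96, 139, 4745] [0.458 0.048]
wrist yellow [552.4   6.9] [551, 2, 3, 12, 16] [0.408 0.141]
wrist yellow [555.2  27.4] [555, 22, 2, 11, 12] [0.423 0.146]
wrist yellow [290.  191.6] [286, 165, 12, 45, 303] [ 0.56  -0.073]
scene brown [314.9 185.7] [303, 175, 26, 21, 328] [0.549 0.082]
scene brown [358.1 228.3] [355, 226, 7, 6, 21] [ 0.53 -0.12]
[ 0.55874522 -0.0501268   0.22679554] [-2.59511257e-04 -3.13185774e+00  4.01721509e-04] [-0.10310186 -0.2381632   0.12888669]
[ -6.8 204. ] 
[  1.4 235.7] 
[-69.6 213.1] 
[-65.6 225.7]
```

{"api": "step_arm", "payload": {"targets": [{"travel": [0, -0.06, 0.03], "angular": [0, 0, 0], "gripper": 0.9}, {"travel": [0, -0.12, 0.06], "angular": [0, 0, 0], "gripper": 0.9}, {"travel": [0, -0.17, 0.08], "angular": [0, 0, 0], "gripper": 0.9}, {"travel": [0, -0.17, 0.08], "angular": [0, 0, 0], "gripper": 0.9}, {"travel": [0, -0.17, 0.08], "angular": [0, 0, 0], "gripper": 0.9}, {"travel": [0, -0.17, 0.08], "angular": [0, 0, 0], "gripper": 0.9}, {"travel": [0, -0.17, 0.08], "angular": [0, 0, 0], "gripper": 0.9}]}}

```text
t: 25.55
tool_pos: [0.5584, -0.1518, 0.2739]
tool_rot: [-0.0, -3.131, -0.001]
contact_force: [0.8, 0.1, -0.4]
opening: 0.0769
grip_force: 0.0
```

```bash
python3 - <<'E'
from edges import *
from blobs import *
blobs('wrist')
W1=np.load('W1.npy',allow_pickle=True).item()
W=load('wrist');im=W['img']
n=np.array([.5934,-.1815]);T=lambda x,y,z:[n[0]-y,n[1]+x,.095+z]
for q in proj(W,[T(-.060,.05,.087),T(-.060,0.03,.087),T(-.159,.03,.038),T(-.159,0.02,.038)]):
    u,v=q.astype(int); print(q.round(1),[(int(a),b) for a,b in hedges(im,(v-1,v+2),max(0,u-20),u+20,6)] if u>5 else '')
for p in [(253.6,185.1),(259.8,250.9),(301.2,182.3),(311.4,239.5),(300.5,246.4),(290,191.6)]:
    o,r=ray(W1,*p); print(p,{z:proj(W,[o+r*(z-o[2])/r[2]])[0].round(1).tolist() for z in (.015,.03,.045,.065)})
print('bottle',onz(W1,497.5,213,.04),onz(W1,505,229,.045), 'ends',onz(W1,497,183,.04))
E
```

```text
wrist brown [555.9 202.2] [532, 175, 59, 59, 1953] [0.583 0.109]
wrist pink [496.8  95. ] [495, 90, 8, 11, 28] [0.472 0.029]
wrist pink [504.3  97.5] [502, 95, 5, 6, 12] [0.475 0.037]
wrist pink [385.7 178.2] [380, 151, 15, 48, 477] [ 0.556 -0.077]
wrist pink [394.2 225.9] [387, 220, 15, 13, 163] [ 0.609 -0.065]
wrist pink [347.7 237.5] [345, 232, 6, 12, 57] [ 0.623 -0.116]
wrist blue [568.7 216.3] [558, 213, 23, 7, 112] [0.599 0.125]
wrist blue [381.9 232.9] [377, 228, 11, 10, 91] [ 0.617 -0.078]
wrist yellow [619.4   7.6] [618, 0, 3, 17, 24] [0.395 0.133]
wrist yellow [507.6  78.9] [465, 16, 88, 121, 3358] [0.457 0.038]
wrist yellow [620.9  26.6] [620, 20, 2, 14, 16] [0.411 0.138]
wrist yellow [621.8  40.5] [621, 36, 2, 10, 12] [0.423 0.142]
wrist yellow [368.3 171.4] [364, 154, 9, 44, 240] [ 0.549 -0.096]
[192.9 187.8] [(185, -15), (198, -35), (204, 50)]
[195.5 213.9] [(187, -15), (198, -31), (206, 51)]
[104.  198.5] [(96, 14), (106, -17), (109, 22)]
[105.9 209.3] [(98, 44), (101, -8), (109, -19)]
(253.6, 185.1) {0.015: [342.2, 177.8], 0.03: [345.6, 177.5], 0.045: [349.4, 177.2], 0.065: [354.8, 176.7]}
(259.8, 250.9) {0.015: [343.6, 236.9], 0.03: [346.9, 236.4], 0.045: [350.4, 235.8], 0.065: [355.7, 234.9]}
(301.2, 182.3) {0.015: [384.6, 175.3], 0.03: [387.8, 175.0], 0.045: [391.4, 174.7], 0.065: [396.5, 174.2]}
(311.4, 239.5) {0.015: [390.3, 226.6], 0.03: [393.4, 226.1], 0.045: [396.8, 225.6], 0.065: [401.7, 224.7]}
(300.5, 246.4) {0.015: [380.2, 232.9], 0.03: [383.3, 232.3], 0.045: [386.7, 231.7], 0.065: [391.7, 230.9]}
(290, 191.6) {0.015: [374.1, 183.6], 0.03: [377.4, 183.3], 0.045: [380.9, 182.9], 0.065: [386.1, 182.4]}
bottle [0.59163994 0.14179035 0.04      ] [0.60766839 0.14921586 0.045     ] ends [0.55953933 0.13676256 0.04      ]
```

The tubes triangulate to about 20–30 mm high, well under the 45 mm limit. The tub is seated level and the bottle lies near the tray's middle, so I'm handing in.

```bash
python3 -c "
from station import ctrl
print(ctrl.finish_job())"
```

```text
the job is handed in; nothing more can be done
None
```

I handed the job in at about 25 s of the 70 s allowed. By my camera measurements the tub is back level in its notches, all three tubes are below the grate and the bottle lies in the tray; the judge's verdict was not shown.

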